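# Turn the coated medallion dishes for their second-side cure

## Robot

A 7-joint arm with a two-finger parallel gripper is mounted at the origin on a cart in front of the work surface, level with it; the furniture and walls round the work are solid. World frame = base frame: x ahead of the robot, y to its left, z up, the work surface at z = 0. Lengths are in m, angles in rad, forces in N, time in s.
With the tool pointing down it reaches from about 0.425 to 0.875 m from the base axis. Payload 4.7 kg.
Tool frame: the origin (TCP) lies at the very end of the fingers, on their centre line; the grasp point (between the pads) lies 19 mm behind it (manip.grip_point_offset is the distance from the TCP to the grasp point, in m); z points along the fingers, y is the line along which they close (so a half turn about z gives the same grasp; the last joint's range is limited). The gripper opens to 87 mm and grips with 3 to 60 N. Pads are 19 mm wide; open, the fingers measure 117 mm over their backs; the gripper's body (75 mm by 190 mm) begins 51 mm behind the grasp point.
Start: joints at [1.168, 0.321, -0.07, 1.45, 0.023, 1.371, -0.057], TCP at [0.263, -0.594, 0.194] pointing down, gripper open.
Joint ranges: [-2.86, 2.86], [-0.3, 2.09], [-1.38, 1.24], [0.06, 2.45], [-1.56, 4.7], [0.09, 2.05], [-2.69, 2.69]. Speed limits (rad/s): [2.57, 2.57, 3.14, 3.14, 3.14, 3.14, 3.14].

## Interface

Orientations are given as a unit quaternion [w, x, y, z].
In Python, from bench import manip, imaging gives the robot as it stands.
- The arm moves only by the tool jog_arm, never from a script. Its argument "deltas" is a list of rows, each an object with "rot": the turn, a rotation vector about the world's x, y, z in rad, a list of three; "xyz": the shift along the world's x, y, z in mm, a list of three; "gripper": the opening, from 0 (shut) to 1 (fully open). A call has 1 to 8 rows; each row is the pose to reach, as a shift and turn from the pose commanded when the call began; what a row does not reach only later rows make up. A row lasts 1/8 s, in which the tool goes at most 62.5 mm and 10.7 degrees, less where a joint would pass 70% of its speed; a pose out of reach is approached as far as the arm can. A call with a gripper value outside its range is refused whole. The fingers move at their own pace and stop on an object; "squeeze" is the grip in N (left out, the last holds). Time passes only in rows, so rows that repeat a pose let the fingers close. It gives the time, the measured TCP pose, the force, the opening and the grip force at its end, in the units of the state.
- manip.get_obs(): the state, without advancing time (a new reading comes with each control period).
- imaging.snapshot(name): name is "scene" or "top" or "wrist"; returns a dict with "img" (480x640x3 uint8, blue, green, red), "intrinsics" (3x3 intrinsics, pixels), "origin" and "attitude" of the camera in the world; the wrist camera has in their place "mount" (4x4, takes a point from camera to tool coordinates, whose origin is the TCP and whose axes are the flange's). Camera axes: x right, y up, looking along -z (the intrinsics and any distortion apply to the point x, -y, -z); pixel columns grow to the right and rows downward; lengths in m; the calibration is good to about 2 mm. A picture is of the moment at which its call begins: read the wrist's pose just before it. There is no depth.
- manip.close_job(): hands the job in; it is judged then, once.
Trained networks look in a picture, given as the dict that the camera call returned (one of the last four; its "shot" number tells which), for a name from the list of things; names that differ only in an ending like _2 or _b are one class to them, and where a whole thing is asked for, a point or a joint stands for the part that bears it (a point fixed in the world has none). Each returns a list of dicts, best first, with "p" (0 to 1); they miss things now and then, are a little off and sometimes report something else, mostly with a low value. They report only what shows in the picture. A call takes as long as a camera call.
- imaging.boxes_of(label, picture): "extent" ([centre column, centre row, width, height] in pixels, round what is visible of it).
The state is a dict: "time_s": time; "q": joint angles; "joint_vel": joint speeds; "joint_efforts": joint torques, N m; "ee_pos": TCP position; "tcp_rot": TCP orientation; "contact_force": force on the tool from outside, world axes, zero at the start; "wrist_torque": the same for the moment, N m; "finger_gap": opening from 0.0 (shut) to 1.0 (fully open); "grip_force": force on a finger pad.
Only numpy, scipy, OpenCV 4.12 (cv2) and the standard library are available. Lean on these libraries where they do the work, as an engineer would, in place of code of your own. Each camera call takes 0.05 s, during which the arm holds its last target. There are 200 camera calls.

## Task

The medallions in the lidded dishes on the plywood rack have had their first side cured. Turn every dish over, pinching lid and base together so that no dish comes open, and set each one upside down, fully seated, in a bay of its own under the lamp; when all are loaded, turn the red isolator handle clockwise fully to on, then press the control box keys fully down one at a time: white, blue, yellow, green. Do not press the red stop key and do not disturb the wax tin, cork block or tape roll.

Things in the scene. Friction and masses are not known exactly. Their poses are not given: they have to be found in the camera images.
- rack: plywood waiting rack fixed to the bench, foot board 105 (x) x 257 (y) x 10 mm; origin = centre of its underside, z up, x away from the robot. Three bays side by side, centres at y = +80 (bay 1), 0, -80 mm. Each is a 45 degree slope falling towards +x (high edge nearest the robot), outward normal (0.707, 0, 0.707), ending in a ledge 13 mm high; slope-ledge corner at x = 25, z = 50 mm
- rack_bay_2 (a point): rack's middle bay, on the slope's surface 34 mm up from the ledge; axes of rack. In every bay (rack and lamp) the slope is 63 mm long with a thumb notch 51 mm wide, from 26 mm above the ledge up to the open top edge; below the notch is free space down to the 10 mm foot, for a finger under the dish. Cheeks 5 mm thick, 10 mm above the slope, leave 75 mm clear width
- lamp: curing lamp station fixed to the bench, grey; foot plate x -52 to +153, y -140 to +140 mm, 10 mm thick; origin on the bench, z up, x away from the robot. Its three bays have the same shape and the same places in its frame as the rack's; empty at the start. A white lamp bar with violet diodes hangs 150 mm off the slopes (at right angles), on two side posts near x = 123 mm, top at z = 235 mm
- dish_1: base of the dish in rack bay 1 (None if absent): 60 x 60 mm, 17 mm high, white walls, clear floor 3 mm; origin = centre of its underside, z = from floor towards lid, x points down the slope while it waits, lid up, against the ledge, centre 34 mm up the slope. A wooden disc (40 x 9 mm) lies loose between guide pins inside. Closed dish with lid: 68 x 68 mm, 20 mm thick, 125 g
- dish_2: base of the dish in rack bay 2, as dish_1
- dish_3: base of the dish in rack bay 3, as dish_1
- lid_1 (a joint): how far the lid of dish_1 is slid off its base, along the dish's z: 0 = closed, 0.03 m at most. Lid: 68 x 68 mm, 50 g, clear plate 3 mm thick, blue skirt 10 mm deep round the base; only its weight keeps it shut: turned over unheld it slides off. Pinch lid plate and base floor together across the 20 mm, at the middle of the high edge, 20 to 25 mm in from it, 30 to 40 N
- lid_2 (a joint): the same for the lid of dish_2
- lid_3 (a joint): the same for the lid of dish_3
- bay_1 (a point): lamp bay 1, y = +80 mm in the lamp's frame: the point where the origin of a dish's base (its underside, then facing up) lies when the dish is fully seated upside down, 34 mm up the slope from the ledge and 20 mm off the slope at right angles; axes of lamp
- bay_2 (a point): lamp bay 2, y = +0 mm in the lamp's frame: the point where the origin of a dish's base (its underside, then facing up) lies when the dish is fully seated upside down, 34 mm up the slope from the ledge and 20 mm off the slope at right angles; axes of lamp
- bay_3 (a point): lamp bay 3, y = -80 mm in the lamp's frame: the point where the origin of a dish's base (its underside, then facing up) lies when the dish is fully seated upside down, 34 mm up the slope from the ledge and 20 mm off the slope at right angles; axes of lamp
- isolator_grip (a point): grip point on the axis of the red rotary isolator handle, 103 mm above the bench, at x = -10, y = -180 mm in the lamp's frame, on top of a grey box (70 x 64 mm, 66 mm high) at the lamp's right front. The handle is a bar 40 mm long, 14 mm thick, 32 mm high, its top 7 mm above this point; the axes turn with it: x along the bar, z up
- isolator (a joint): turn of the isolator handle: 0 = off (bar along the lamp's x), grows clockwise seen from above, stop at 1.571 rad (quarter turn) = on; stays where it is left, about 0.04 N m
- control_box: loose wireless control box, grey, 200 x 64 x 46 mm, 0.7 kg, lying flat; origin = centre of its underside, z up, x along its length. Five round keys in a row along its x: red (stop) at -72, white at -36, blue at 0, yellow at +36, green at +72 mm; each 23 mm across, top 55.5 mm above the box's underside (9.5 mm above its face)
- key_red (a joint): travel of the red key: 0 = up, 0.006 m = fully down; springs back. Moves from about 1.2 N, bottoms at about 4 N; counts as pressed beyond 0.004 m, held 0.15 s
- key_white (a joint): travel of the white key: 0 = up, 0.006 m = fully down; springs back. Moves from about 1.2 N, bottoms at about 4 N; counts as pressed beyond 0.004 m, held 0.15 s
- key_blue (a joint): travel of the blue key: 0 = up, 0.006 m = fully down; springs back. Moves from about 1.2 N, bottoms at about 4 N; counts as pressed beyond 0.004 m, held 0.15 s
- key_yellow (a joint): travel of the yellow key: 0 = up, 0.006 m = fully down; springs back. Moves from about 1.2 N, bottoms at about 4 N; counts as pressed beyond 0.004 m, held 0.15 s
- key_green (a joint): travel of the green key: 0 = up, 0.006 m = fully down; springs back. Moves from about 1.2 N, bottoms at about 4 N; counts as pressed beyond 0.004 m, held 0.15 s
- wax_tin: bystander: round tin of wax, 78 mm across, 36 mm high; origin = centre of its underside
- cork_block: bystander: cork sanding block, 58 x 110 x 40 mm; origin = centre of its underside
- tape_roll: bystander: roll of crepe tape lying flat, 97 mm across, 24 mm high; origin = centre of its underside

How it is judged:
By the outcome, as a careful person would: the job done as asked, in the order asked, and still so for the second after the job is handed in, with the robot touching nothing.
Of dish_1, dish_2, dish_3 only 2 to 3 are there at a start; the rules pass over those that are not, and their reading is None.
At some moment in a run one of control_box may be knocked a few centimetres aside while the robot is not near it.
It also fails if it takes over 208 s, if anything falls off the work surface, if the arm or the gripper's body presses on something with over 40 N, if the wrist force passes 120 N, or if a joint passes its speed limit or range.

## Working session

There is one attempt and no reset: what is moved stays moved. The work goes in short steps, Python scripts to look and compute and a tool call to move; the robot and the scene stay as the last step left them, time stands still between calls to the robot, and variables do not carry over. Pictures are saved under pics/ and viewed, at most 14 in all, crops included, and the job is handed in when it is done.

Besides the shell and the picture viewer there is one more tool, called after ">>>" by a JSON object that holds its "method" and its "body". jog_arm: Moves the arm, as the interface text tells. Its arguments: {"type":"object","properties":{"deltas":{"type":"array"},"squeeze":{"type":"number"}},"required":["deltas"]}

```bash
mkdir -p pics; ls; cat > h.py <<'E'
import numpy as np, cv2
from bench import manip, imaging
from scipy.spatial.transform import Rotation as R
def Rq(q): return R.from_quat([q[1],q[2],q[3],q[0]])
def cam(s):
    a=np.array(s['attitude'],float)
    M=a if a.shape==(3,3) else Rq(a).as_matrix()
    return np.array(s['origin'],float),M
def ray(s,u,v):
    K=np.array(s['intrinsics']);o,M=cam(s)
    d=np.array([(u-K[0,2])/K[0,0],-(v-K[1,2])/K[1,1],-1.]);return o,M@d
def onz(s,u,v,z):
    o,d=ray(s,u,v);return o+d*(z-o[2])/d[2]
def proj(s,P):
    K=np.array(s['intrinsics']);o,M=cam(s);c=(np.atleast_2d(P)-o)@M
    return np.c_[K[0,0]*c[:,0]/-c[:,2]+K[0,2],K[1,1]*-c[:,1]/-c[:,2]+K[1,2]]
E
python3 - <<'E'
from h import *
print(manip.get_obs())
for n in ('scene','top'):
    s=imaging.snapshot(n); cv2.imwrite(f'pics/{n}0.png',s['img'])
    print(n,{k:v for k,v in s.items() if k!='img'})
    for l in ('rack','dish_1','lamp','isolator_grip','control_box','wax_tin','cork_block','tape_roll','key_red','key_green'):
        print(l,[(round(d['p'],2),np.round(d['extent']).tolist()) for d in imaging.boxes_of(l,s)][:4])
E
```

```text
pics
{'time_s': 0.0, 'q': array([ 1.16809559,  0.32178283, -0.07005272,  1.45171891,  0.02263322,
        1.37073964, -0.05688489]), 'joint_vel': array([-0.00119162, -0.00043136, -0.00086002,  0.00092678,  0.00147027,
        0.00113289, -0.00100704]), 'joint_efforts': array([ 4.57984570e-04, -4.91288924e+01, -4.03176695e-01, -3.12527132e+01,
       -6.37075701e-02,  4.36913827e-02,  1.61821740e-04]), 'ee_pos': array([ 0.26282059, -0.5938334 ,  0.19256534]), 'tcp_rot': array([-8.94097877e-04,  9.78360328e-01,  2.06906261e-01, -2.60989898e-04]), 'contact_force': array([ 0.25588048, -0.46893941, -0.00677855]), 'wrist_torque': array([0.05856345, 0.0142084 , 0.00849707]), 'grip_force': 0.0, 'finger_gap': 0.9975369111009013}
scene {'intrinsics': array([[433.50833628,   0.        , 328.83071028],
       [  0.        , 433.50833628, 240.52619371],
       [  0.        ,   0.        ,   1.        ]]), 'origin': array([-0.06092706,  0.90623974,  1.07799734]), 'attitude': array([-0.28061417, -0.12851732,  0.37967858,  0.87211419]), 'shot': 1}
rack [(0.93, [289.0, 312.0, 55.0, 88.0])]
dish_1 [(0
[... 420 characters left out ...]
206118],
       [  0.        ,   0.        ,   1.        ]]), 'origin': array([-0.21039851, -0.36007467,  1.66600227]), 'attitude': array([ 0.81450643,  0.21690165, -0.13040043, -0.52204279]), 'shot': 2}
rack [(0.74, [240.0, 228.0, 79.0, 29.0]), (0.48, [216.0, 215.0, 20.0, 9.0])]
dish_1 [(0.68, [215.0, 215.0, 21.0, 5.0]), (0.58, [236.0, 217.0, 24.0, 8.0]), (0.17, [216.0, 218.0, 22.0, 6.0])]
lamp [(0.79, [346.0, 223.0, 97.0, 107.0])]
isolator_grip [(0.52, [383.0, 254.0, 13.0, 14.0])]
control_box [(0.95, [354.0, 300.0, 59.0, 45.0])]
wax_tin [(0.76, [286.0, 194.0, 18.0, 23.0])]
cork_block []
tape_roll [(0.96, [181.0, 203.0, 23.0, 22.0])]
key_red []
key_green [(0.27, [380.0, 256.0, 13.0, 12.0])]
```

```bash
python3 - <<'E'
import cv2
for n,(x,y,w,h),k in (('scene',(200,150,270,260),3),('top',(150,150,270,190),3)):
    i=cv2.imread(f'pics/{n}0.png')[y:y+h,x:x+w]
    cv2.imwrite(f'pics/{n}0c.png',cv2.resize(i,None,fx=min(800/w,600/h),fy=min(800/w,600/h),interpolation=2)); print(min(800/w,600/h))
E
```

```text
2.3076923076923075
2.962962962962963
```

View pics/scene0c.png

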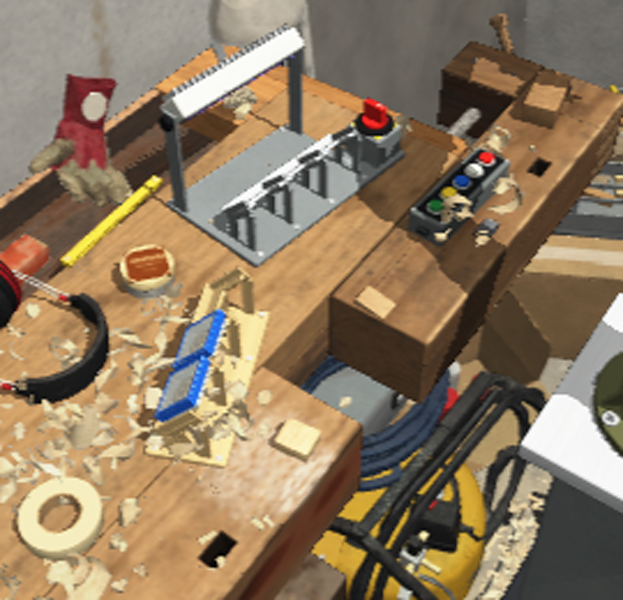

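View pics/top0c.png

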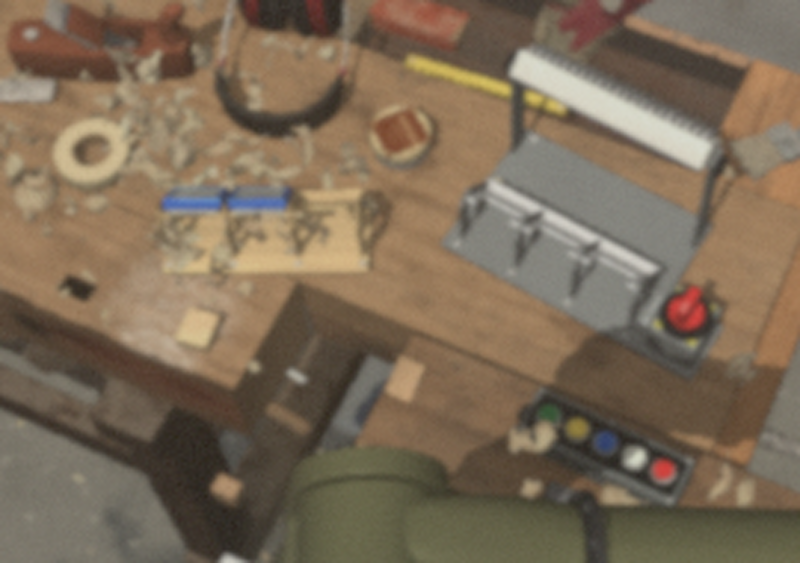

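The scene shows dishes in two bays, 1 and 2 (top crop 195,200 and 260,200), with bay 3 empty. The lamp is at upper right, the red isolator at (688,310), and the control box keys run green to red from (548,413) to (664,470). Next I'll get coarse poses.

```bash
python3 - <<'E'
from h import *
t=imaging.snapshot('top'); s=imaging.snapshot('scene')
T=lambda u,v,z:np.round(onz(t,150+u/2.963,150+v/2.963,z),3)[:2]
S=lambda u,v,z:np.round(onz(s,200+u/2.3077,150+v/2.3077,z),3)[:2]
print('rack front',T(163,272,.01),T(368,272,.01), S(222,467,0.01),S(148,455,.01))
print('lamp foot',T(445,240,.01),T(690,373,.01),T(705,190,0.01), S(260,262,.01), S(170,207,.01),S(285,127,.01))
print('iso',T(688,305,.11),S(373,115,.1))
print('keys',[T(*k,.055) for k in((548,413),(577,427),(606,442),(634,457),(664,470))],[S(*k,.055) for k in((436,206),(487,158))])
print('tin',T(402,132,.036),S(147,268,.036),'cork',S(546,95,.04),'tape',T(92,152,.024),S(60,517,.024))
E
```

```text
rack front [0.426 0.401] [0.532 0.17 ] [0.428 0.41 ] [0.514 0.45 ]
lamp foot [0.612 0.103] [ 0.569 -0.241] [ 0.815 -0.167] [0.604 0.104] [0.794 0.09 ] [ 0.767 -0.179]
iso [ 0.601 -0.216] [ 0.6   -0.193]
keys [array([ 0.434, -0.115]), array([ 0.432, -0.152]), array([ 0.428, -0.189]), array([ 0.425, -0.225]), array([ 0.424, -0.261])] [array([ 0.431, -0.109]), array([ 0.422, -0.254])]
tin [0.72  0.214] [0.714 0.228] cork [ 0.426 -0.481] tape [0.535 0.569] [0.533 0.579]
```

>>> {"method": "jog_arm", "body": {"deltas": [{"rot": [0, 0, 0.12], "xyz": [20, 50, 25], "gripper": 1}, {"rot": [0, 0, 0.25], "xyz": [40, 100, 50], "gripper": 1}, {"rot": [0, 0, 0.38], "xyz": [65, 150, 80], "gripper": 1}, {"rot": [0, 0, 0.5], "xyz": [90, 200, 110], "gripper": 1}, {"rot": [0, 0, 0.63], "xyz": [115, 250, 140], "gripper": 1}, {"rot": [0, 0, 0.75], "xyz": [140, 300, 170], "gripper": 1}, {"rot": [0, 0, 0.88], "xyz": [160, 355, 195], "gripper": 1}, {"rot": [0, 0, 1.0], "xyz": [180, 405, 220], "gripper": 1}]}}

```text
time_s: 2.2
ee_pos: [0.4429, -0.1889, 0.4141]
tcp_rot: [0.001, 0.758, 0.652, 0.0]
contact_force: [1.1, -0.5, -1.0]
finger_gap: 1.003
grip_force: 0.0
```

```bash
cat >> h.py <<'E'
def wrist():
    o=manip.get_obs(); s=imaging.snapshot('wrist'); m=np.array(s['mount'])
    T=np.eye(4);T[:3,:3]=Rq(o['tcp_rot']).as_matrix();T[:3,3]=o['ee_pos'];W=T@m
    s['origin']=W[:3,3];s['attitude']=W[:3,:3];return s
def st():
    o=manip.get_obs();M=Rq(o['tcp_rot']).as_matrix()
    print('t',round(o['time_s'],2),'q',np.round(o['q'],2).tolist(),'p',np.round(o['ee_pos']*1000,1).tolist(),'z',np.round(M[:,2],3).tolist(),'y',np.round(M[:,1],3).tolist(),'F',np.round(o['contact_force'],1).tolist(),'gap',round(o['finger_gap']*87,1),'gf',round(o['grip_force'],1));return o
E
python3 - <<'E'
from h import *
st(); s=wrist(); print(s['mount'],s['intrinsics'],s.keys()); cv2.imwrite('pics/w1.png',s['img'])
print(s['origin'],s['attitude'])
E
```

```text
t 2.2 q [0.82, -0.04, -0.45, 1.42, -0.02, 1.76, 0.22] p [442.9, -188.9, 414.1] z [0.001, -0.001, -1.0] y [0.989, -0.149, 0.001] F [1.1, -0.5, -1.0] gap 87.3 gf 0.0
[[ 4.42362238e-04  9.64036881e-01  2.65768125e-01  7.32136058e-02]
 [ 9.99999315e-01 -7.14363061e-04  9.26786847e-04  1.25602122e-03]
 [ 1.08331163e-03  2.65767533e-01 -9.64036537e-01 -1.91242320e-01]
 [ 0.00000000e+00  0.00000000e+00  0.00000000e+00  1.00000000e+00]] [[427.82622577   0.         315.07538694]
 [  0.         427.82622577 237.36198617]
 [  0.           0.           1.        ]] dict_keys(['img', 'intrinsics', 'mount', 'shot', 'origin', 'attitude'])
[ 0.45493127 -0.11655488  0.60532739] [[ 9.88829610e-01  1.43649460e-01  3.97597265e-02]
 [-1.49050330e-01  9.53084399e-01  2.63465608e-01]
 [-4.76828291e-05 -2.66448795e-01  9.63849074e-01]]
```

View pics/w1.png

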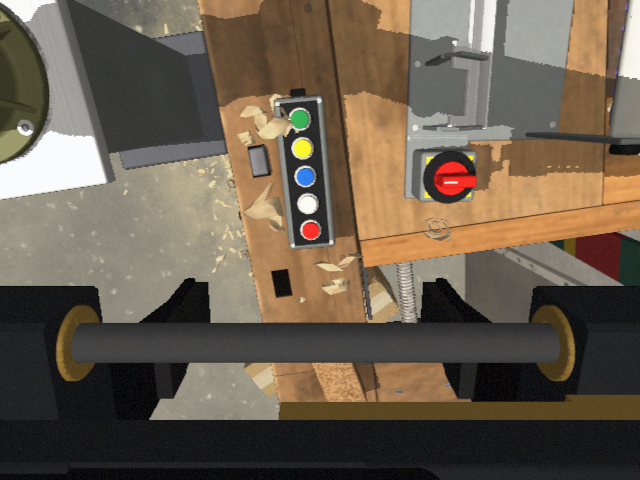

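The wrist picture shows the box keys from green (300,119) down to red (310,230), the isolator at (450,180) with its bar along the lamp's x, and the lamp's right part at the top. I'll move on to view the lamp and rack.

>>> {"method": "jog_arm", "body": {"deltas": [{"rot": [0, 0, 0.06], "xyz": [0, 50, 10], "gripper": 1}, {"rot": [0, 0, 0.12], "xyz": [0, 100, 20], "gripper": 1}, {"rot": [0, 0, 0.2], "xyz": [0, 150, 30], "gripper": 1}, {"rot": [0, 0, 0.2], "xyz": [0, 190, 35], "gripper": 1}, {"rot": [0, 0, 0.2], "xyz": [0, 190, 35], "gripper": 1}]}}

```text
time_s: 2.88
ee_pos: [0.4425, 0.003, 0.449]
tcp_rot: [0.001, 0.688, 0.726, 0.001]
contact_force: [0.1, -1.3, 1.1]
finger_gap: 1.003
grip_force: 0.0
```

```bash
python3 - <<'E'
from h import *
st(); s=wrist(); cv2.imwrite('pics/w2.png',s['img'])
np.save('w2.npy',dict(K=s['intrinsics'],o=s['origin'],a=s['attitude']),allow_pickle=True)
for l in ('lamp','rack','dish_1','isolator_grip','control_box'):
  print(l,[(round(d['p'],2),np.round(d['extent']).tolist()) for d in imaging.boxes_of(l,s)][:4])
E
```

```text
t 2.88 q [0.67, -0.12, -0.63, 1.41, -0.07, 1.83, 0.07] p [442.5, 3.0, 449.0] z [0.002, -0.001, -1.0] y [0.999, 0.053, 0.002] F [0.1, -1.3, 1.1] gap 87.2 gf 0.0
lamp [(0.67, [511.0, 210.0, 258.0, 225.0])]
rack [(0.57, [417.0, 25.0, 87.0, 50.0])]
dish_1 []
isolator_grip [(0.71, [511.0, 214.0, 256.0, 224.0]), (0.62, [416.0, 319.0, 14.0, 7.0])]
control_box [(0.58, [303.0, 276.0, 53.0, 102.0])]
```

View pics/w2.png

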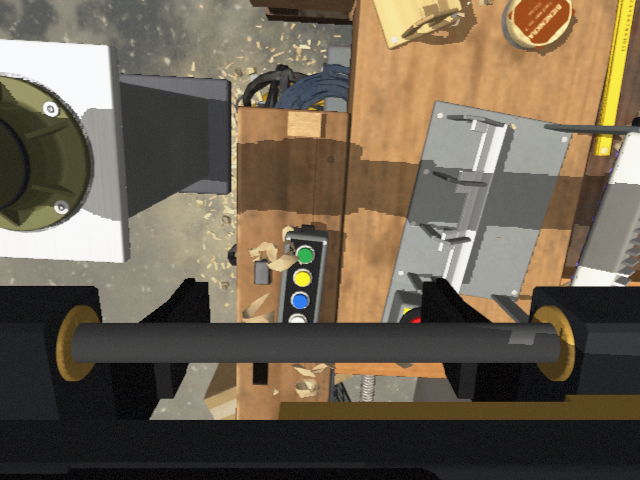

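```bash
cat > kin.py <<'E'
import numpy as np
from scipy.spatial.transform import Rotation as R
from scipy.optimize import least_squares
D=[([1.16809559,0.32178283,-0.07005272,1.45171891,0.02263322,1.37073964,-0.05688489],[.26282,-.59383,.19257],[-8.94e-4,.97836,.206906,-2.6e-4])]
def rz(a): return R.from_euler('z',a).as_matrix()
def ry(a): return R.from_euler('y',a).as_matrix()
def fk(q,L,s=(-1,1,-1,1,-1,1,-1)):
    q=np.array(q)*s; p=np.array([0,0,L[0]]); M=rz(q[0])@ry(q[1]); p=p+M@[L[4],0,L[1]]
    M=M@rz(q[2])@ry(q[3]); p=p+M@[L[5],0,L[2]]
    M=M@rz(q[4])@ry(q[5]); p=p+M@[0,0,L[3]]
    return p,M@rz(q[6])
E
python3 - <<'E'
from h import *; from kin import *; import itertools
o=manip.get_obs(); D.append((o['q'],o['ee_pos'],o['tcp_rot']))
D.append(([0.82,-0.04,-0.45,1.42,-0.02,1.76,0.22],[.4429,-.1889,.4141],[.001,.758,.652,0]))
for s in itertools.product((-1,1),repeat=3):
  S=(-1,1,s[0],1,s[1],1,s[2])
  f=lambda L:np.concatenate([fk(q,L,S)[0]-p for q,p,_ in D]+[[0.01*v for v in np.array(L[4:])]])
  r=least_squares(f,[.3,.4,.4,.3,0,0]); 
  Os=[fk(q,r.x,S)[1].T@Rq(t).as_matrix() for q,p,t in D]
  dev=[np.degrees((R.from_matrix(Os[0]).inv()*R.from_matrix(x)).magnitude()) for x in Os]
  print(s,np.round(r.x,3),np.round(np.abs(r.fun).max()*1e3,2),np.round(dev,2)); 
  if max(dev)<1: print(np.round(Os[0],2))
E
python3 - <<'E'
from h import *
d=np.load('w2.npy',allow_pickle=True).item(); s=dict(intrinsics=d['K'],origin=d['o'],attitude=d['a'])
for u,v,z in ((437,101,.01),(577,131,.01),(575,128,.01),(515,300,.01),(300,256,.055),(302,278,.055),(301,301,.055)): print(u,v,np.round(onz(s,u,v,z),4))
w1=dict(intrinsics=d['K'],origin=np.array([ 0.45493127,-0.11655488,0.60532739]),attitude=np.array([[.98882961,.14364946,.0397597],[-.14905,.9530844,.263466],[-4.77e-5,-.2664488,.963849]]))
print('iso',onz(w1,452,181,.11))
print('keys',[np.round(onz(w1,*k,.0555)[:2],4) for k in((300,119),(302.5,148),(305.5,176.5),(308,203.5),(310.5,230))])
E
```

```text
(-1, -1, -1) [-1.012  1.046  0.381 -0.811  0.052  0.513] 20.45 [0.   0.   0.36]
[[-0. -1. -0.]
 [ 1. -0.  0.]
 [-0. -0.  1.]]
(-1, -1, 1) [-1.012  1.046  0.381 -0.811  0.052  0.513] 20.45 [ 0.   14.58 31.53]
(-1, 1, -1) [-0.41   0.494  0.415 -0.28   0.097  0.031] 6.89 [ 0.   10.59  4.55]
(-1, 1, 1) [-0.41   0.494  0.415 -0.28   0.097  0.031] 6.89 [ 0.   19.25 31.78]
(1, -1, -1) [-0.338 -1.835 -0.068 -0.085  0.842 -2.515] 25.15 [ 0.   64.67 43.93]
(1, -1, 1) [-0.338 -1.835 -0.068 -0.085  0.842 -2.515] 25.15 [ 0.   79.11 75.57]
(1, 1, -1) [-14.113  -1.927  -0.038 -13.871   0.797  -2.591] 30.63 [ 0.   65.51 43.62]
(1, 1, 1) [-14.113  -1.927  -0.038 -13.871   0.797  -2.591] 30.63 [ 0.   80.09 75.35]
437 101 [0.6101 0.1097 0.01  ]
577 131 [0.8156 0.0797 0.01  ]
575 128 [0.8119 0.0837 0.01  ]
515 300 [ 0.7734 -0.1844  0.01  ]
300 256 [ 0.4288 -0.1143  0.055 ]
302 278 [ 0.4332 -0.1478  0.055 ]
301 301 [ 0.4333 -0.1841  0.055 ]
iso [ 0.60151987 -0.20858741  0.11      ]
keys [array([ 0.4365, -0.1137]), array([ 0.434 , -0.1489]), array([ 0.4322, -0.1849]), array([ 0.43  , -0.2201]), array([ 0.4278, -0.2559])]
```

Lamp foot corners appear at (437,101) and (576,130), the isolator is partly hidden, and the rack's corner and tin are at the top. Moving over to the rack.

>>> {"method": "jog_arm", "body": {"deltas": [{"rot": [0, 0, 0.06], "xyz": [0, 50, 0], "gripper": 1}, {"rot": [0, 0, 0.12], "xyz": [0, 100, 0], "gripper": 1}, {"rot": [0, 0, 0.2], "xyz": [0, 150, 0], "gripper": 1}, {"rot": [0, 0, 0.27], "xyz": [0, 200, 0], "gripper": 1}, {"rot": [0, 0, 0.35], "xyz": [0, 240, -10], "gripper": 1}, {"rot": [0, 0, 0.4], "xyz": [0, 270, -20], "gripper": 1}, {"rot": [0, 0, 0.4], "xyz": [0, 280, -20], "gripper": 1}, {"rot": [0, 0, 0.4], "xyz": [0, 280, -20], "gripper": 1}]}}

```text
time_s: 4.18
ee_pos: [0.443, 0.2785, 0.428]
tcp_rot: [-0.0, 0.534, 0.846, -0.0]
contact_force: [0.7, 0.1, -0.3]
finger_gap: 1.001
grip_force: 0.0
```

```bash
python3 - <<'E'
from h import *
o=st(); print(repr(o['q']),repr(o['ee_pos']),repr(o['tcp_rot'])); s=wrist(); cv2.imwrite('pics/w3.png',s['img'])
np.save('w3.npy',dict(K=s['intrinsics'],o=s['origin'],a=s['attitude']),allow_pickle=True)
E
```

```text
t 4.17 q [0.3, 0.12, -1.02, 1.28, 0.11, 1.79, -0.25] p [443.0, 278.5, 428.0] z [-0.001, -0.0, -1.0] y [0.903, 0.43, -0.001] F [0.7, 0.1, -0.3] gap 87.0 gf 0.0
array([ 0.30447005,  0.12356647, -1.02266813,  1.28298421,  0.10770839,
        1.79315875, -0.24601748]) array([0.44296465, 0.27854366, 0.4279641 ]) array([-2.26990902e-04,  5.33650059e-01,  8.45705350e-01, -1.56212089e-04])
```

View pics/w3.png

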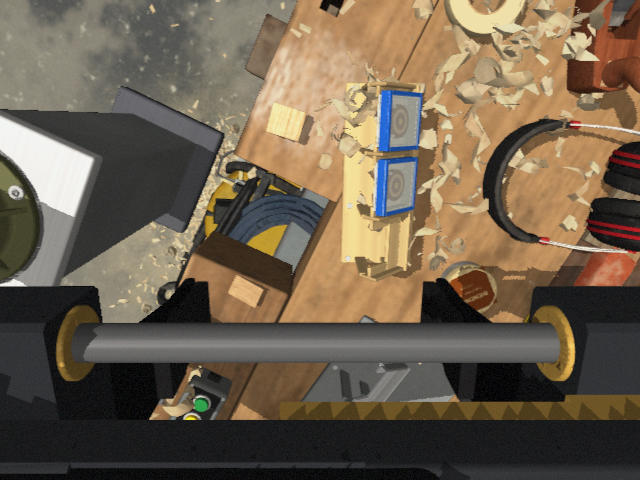

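The picture shows the two blue-lidded dishes with corners near (381,91)-(418,151) and (377,156)-(412,215), and empty bay 3 below. I'll fit the rack pose to the lid silhouettes, and the kinematics.

```bash
cat >> h.py <<'E'
from scipy.optimize import minimize
def hulls(img,n,lo=(100,120,50),hi=(125,255,255),roi=None):
    m=cv2.inRange(cv2.cvtColor(img,cv2.COLOR_BGR2HSV),lo,hi)
    if roi: k=np.zeros_like(m);k[roi[1]:roi[3],roi[0]:roi[2]]=1;m*=k
    c=sorted(cv2.findContours(m,cv2.RETR_EXTERNAL,cv2.CHAIN_APPROX_NONE)[0],key=cv2.contourArea)[-n:]
    return sorted([cv2.convexHull(x) for x in c],key=lambda x:x[:,0,1].mean())
def Tr(p,P): # planar pose x,y,yaw
    c,s_=np.cos(p[2]),np.sin(p[2]);P=np.atleast_2d(P);return np.c_[p[0]+c*P[:,0]-s_*P[:,1],p[1]+s_*P[:,0]+c*P[:,1],P[:,2]]
def slope(u,n,y): return np.array([.025+.7071*(n-u),y,.050+.7071*(u+n)])
def lidbox(y,n0=.010,n1=.020): return np.array([slope(u,n,y+d) for u in(0,.068) for n in(n0,n1) for d in(-.034,.034)])
def fill(h,k=4):
    m=np.zeros((480*k,640*k),np.uint8);cv2.fillConvexPoly(m,np.round(np.asarray(h,float).reshape(-1,2)*k+ (k-1)/2).astype(np.int32),1);return m
def fitbox(s,hs,boxes,p0):
    M=[fill(h) for h in hs]
    def f(p):
        c=0
        for m,b in zip(M,boxes):
            r=fill(cv2.convexHull(proj(s,Tr(p,b)).astype(np.float32)));c+=(m^r).sum()/m.sum()
        return c
    r=minimize(f,p0,method='Nelder-Mead',options=dict(initial_simplex=np.array(p0)+np.vstack([np.zeros(3),np.diag([.01,.01,.05])]),xatol=1e-5,fatol=1e-5));return r.x,r.fun
E
python3 - <<'E'
from h import *
d=np.load('w3.npy',allow_pickle=True).item(); s=dict(intrinsics=d['K'],origin=d['o'],attitude=d['a'])
hs=hulls(cv2.imread('pics/w3.png'),2,roi=(340,60,440,230))
print([cv2.boundingRect(h) for h in hs])
print(fitbox(s,hs,[lidbox(.08),lidbox(0)],[.527,.308,.43]))
E
cat > fit.py <<'E'
from kin import *; from h import Rq
D+=[([0.30447005,0.12356647,-1.02266813,1.28298421,0.10770839,1.79315875,-0.24601748],[0.44296465,0.27854366,0.4279641],[-2.2699e-4,.53365,.8457,-1.56e-4]),
 ([0.67,-0.12,-0.63,1.41,-0.07,1.83,0.07],[.4425,.003,.449],0),([0.82,-0.04,-0.45,1.42,-0.02,1.76,0.22],[.4429,-.1889,.4141],0)]
def pos(q,L):
    q=np.array(q)*(-1,1,-1,1,-1,1,-1);M=rz(q[0]);p=np.array([0,0,L[0]])
    M=M@ry(q[1]);p=p+M@[L[4],L[7],L[1]];M=M@rz(q[2])@ry(q[3]);p=p+M@[L[5],0,L[2]];M=M@rz(q[4])@ry(q[5]);return p+M@[L[6],0,L[3]]
f=lambda L:np.concatenate([pos(q,L)-p for q,p,_ in D]+[0.003*np.array(L[4:])])
r=least_squares(f,[.3,.4,.4,.3,0,0,0,0]);print(np.round(r.x,3),np.round(r.fun*1e3,1))
E
python3 fit.py
```

```text
[(379, 90, 44, 62), (376, 157, 42, 60)]
(array([0.52948085, 0.31025068, 0.43172328]), np.float64(0.09059989685856602))
[-1.177  0.519  0.503 -1.036  0.006  0.057  0.002 -0.025] [ 1.9  0.3 -0.1 -0.7  1.2  0.5 -1.  -1.  -1.2 -0.4 -1.6  0.9  0.   0.2
  0.  -0.1]
```

```bash
cat >> h.py <<'E'
RACK=np.array([.5295,.3103,.4317])
def tcp(pose,u,y,n=.010): return Tr(pose,slope(u,n,y))[0]
def Rt(yaw,flip=1,tilt=np.pi/4):  # tool z down-slope, y = flip*normal
    c,s_=np.cos(yaw),np.sin(yaw);ct,stt=np.cos(tilt),np.sin(tilt)
    z=np.array([c*stt,s_*stt,-ct]);y=flip*np.array([c*ct,s_*ct,stt]);return R.from_matrix(np.c_[np.cross(y,z),y,z])
def to(P,Rw=None):
    o=manip.get_obs();d=(np.array(P)-o['ee_pos'])*1000
    r=(Rw*Rq(o['tcp_rot']).inv()).as_rotvec() if Rw is not None else np.zeros(3)
    print('xyz',np.round(d,1).tolist(),'rot',np.round(r,3).tolist(),'rows>=',round(max(np.linalg.norm(d)/62.5,np.degrees(np.linalg.norm(r))/10.7),1))
E
python3 - <<'E'
from h import *
for b in (.08,0): to(tcp(RACK,.1285,b),Rt(RACK[2]))
for b in (.08,0): print(tcp(RACK,.1285,b), tcp(RACK,.0285,b))
E
```

```text
xyz [-0.6, 80.4, -280.2] rot [0.333, -0.711, -0.011] rows>= 4.7
xyz [32.8, 7.8, -280.2] rot [0.333, -0.711, -0.011] rows>= 4.5
[0.44262918 0.35836125 0.14793335] [0.50685195 0.38794741 0.07722335]
[0.47610242 0.28570079 0.14793335] [0.54032518 0.31528695 0.07722335]
```

>>> {"method": "jog_arm", "body": {"deltas": [{"rot": [0.066, -0.142, 0], "xyz": [6, 2, -20], "gripper": 0.5}, {"rot": [0.133, -0.284, 0], "xyz": [12, 4, -50], "gripper": 0.5}, {"rot": [0.2, -0.426, 0], "xyz": [18, 5, -80], "gripper": 0.5}, {"rot": [0.266, -0.568, -0.005], "xyz": [25, 7, -120], "gripper": 0.5}, {"rot": [0.333, -0.711, -0.011], "xyz": [33, 8, -160], "gripper": 0.5}, {"rot": [0.333, -0.711, -0.011], "xyz": [33, 8, -180], "gripper": 0.5}]}}

```text
time_s: 4.97
ee_pos: [0.4883, 0.2651, 0.3248]
tcp_rot: [0.149, 0.542, 0.804, 0.192]
contact_force: [-1.1, -0.6, 1.0]
finger_gap: 0.512
grip_force: 0.0
```

```bash
cat >> fit.py <<'E'
from bench import manip
o=manip.get_obs();D.append((o['q'],o['ee_pos'],0));r=least_squares(f,[.3,.4,.4,.3,0,0,0,0]);print(np.round(r.x,3),np.round(r.fun*1e3,1),repr(o['q']),o['ee_pos'])
E
python3 fit.py; python3 -c "
from h import *
st();to(tcp(RACK,.1285,0),Rt(RACK[2]))"
```

```text
[-1.177  0.519  0.503 -1.036  0.006  0.057  0.002 -0.025] [ 1.9  0.3 -0.1 -0.7  1.2  0.5 -1.  -1.  -1.2 -0.4 -1.6  0.9  0.   0.2
  0.  -0.1]
[ 0.27   0.486  0.512  0.41   0.005  0.026  0.002 -0.024] [ 2.5 -0.6 -1.5 -2.7  1.6  0.9 -0.6 -4.5 -1.1  0.9  2.   0.9  0.  -0.9
  0.8  0.   0.1  0.  -0.1] array([-0.45532153, -0.30169428, -0.1570679 ,  1.91038084,  0.1067426 ,
        1.06110198, -0.26173464]) [0.48832964 0.26513476 0.32479883]
t 4.97 q [-0.46, -0.3, -0.16, 1.91, 0.11, 1.06, -0.26] p [488.3, 265.1, 324.8] z [0.448, 0.147, -0.882] y [0.815, 0.339, 0.47] F [-1.1, -0.6, 1.0] gap 44.6 gf 0.0
xyz [-12.2, 20.6, -176.9] rot [0.146, -0.26, 0.059] rows>= 2.9
```

```bash
python3 - <<'E'
from h import *
P=tcp(RACK,.0835,.08); print(P)
to(P,Rt(RACK[2],1,np.radians(25)))
E
```

```text
[0.47152943 0.37167502 0.11611385]
xyz [-16.8, 106.5, -208.7] rot [0.009, 0.062, 0.054] rows>= 3.8
```

>>> {"method": "jog_arm", "body": {"deltas": [{"rot": [0, 0, 0], "xyz": [0, 0, 0], "gripper": 0.8}]}}

```text
time_s: 5.1
ee_pos: [0.484, 0.2678, 0.3214]
tcp_rot: [0.146, 0.539, 0.808, 0.189]
contact_force: [-0.9, 0.4, 0.7]
finger_gap: 0.567
grip_force: 0.0
```

```bash
python3 -c "
from h import *
st();to(tcp(RACK,.0835,.08),Rt(RACK[2],1,np.radians(25)))"
```

```text
t 5.1 q [-0.46, -0.3, -0.16, 1.91, 0.1, 1.06, -0.26] p [484.0, 267.8, 321.4] z [0.439, 0.148, -0.886] y [0.816, 0.347, 0.463] F [-0.9, 0.4, 0.7] gap 49.3 gf 0.0
xyz [-12.5, 103.9, -205.3] rot [0.011, 0.054, 0.045] rows>= 3.7
```

>>> {"method": "jog_arm", "body": {"deltas": [{"rot": [0.003, 0.02, 0.02], "xyz": [-6, 40, -40], "gripper": 0.8}, {"rot": [0.006, 0.04, 0.04], "xyz": [-12, 80, -80], "gripper": 0.8}, {"rot": [0.011, 0.054, 0.045], "xyz": [-12, 104, -130], "gripper": 0.8}, {"rot": [0.011, 0.054, 0.045], "xyz": [-12, 104, -165], "gripper": 0.8}, {"rot": [0.011, 0.054, 0.045], "xyz": [-12, 104, -165], "gripper": 0.8}]}}

```text
time_s: 5.72
ee_pos: [0.4751, 0.3686, 0.1578]
tcp_rot: [0.119, 0.53, 0.82, 0.181]
contact_force: [1.3, 0.3, -0.1]
finger_gap: 0.796
grip_force: 0.0
```

```bash
python3 fit.py|tail -2; python3 - <<'E'
from h import *
st();to(tcp(RACK,.0835,.08),Rt(RACK[2],1,np.radians(25)));to(tcp(RACK,.0285,.08),Rt(RACK[2]))
s=wrist(); cv2.imwrite('pics/w4.png',s['img'])
hs=hulls(s['img'],2); print([cv2.boundingRect(h) for h in hs])
np.save('w4.npy',dict(K=s['intrinsics'],o=s['origin'],a=s['attitude']),allow_pickle=True)
E
```

```text
0.7  0.   0.   0.  -0.1] array([-0.48715985, -0.06543538, -0.31121038,  2.03058924,  0.19908663,
        0.77501442, -0.49244144]) [0.47505048 0.36855512 0.15776602]
t 5.72 q [-0.49, -0.07, -0.31, 2.03, 0.2, 0.78, -0.49] p [475.1, 368.6, 157.8] z [0.387, 0.172, -0.906] y [0.826, 0.373, 0.423] F [1.3, 0.3, -0.1] gap 69.2 gf 0.0
xyz [-3.5, 3.1, -41.7] rot [0.002, 0.001, 0.008] rows>= 0.7
xyz [31.8, 19.4, -80.5] rot [0.146, -0.316, 0.009] rows>= 1.9
[(286, 170, 55, 153), (291, 363, 15, 39)]
```

View pics/w4.png

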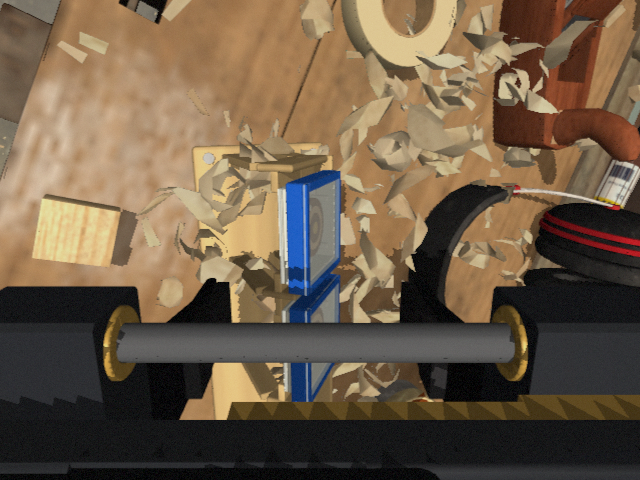

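The view shows dish 1 between the open fingers (lid at columns 286–341, rows 170–295), with dish 2 partly behind the gripper bar. I'll refine from this picture.

```bash
python3 - <<'E'
from h import *
d=np.load('w4.npy',allow_pickle=True).item(); s=dict(intrinsics=d['K'],origin=d['o'],attitude=d['a'])
im=cv2.imread('pics/w4.png')
p=cv2.convexHull(proj(s,Tr(RACK,lidbox(.08))).astype(np.float32)).reshape(-1,2);print(np.round(p,0).tolist())
hs=hulls(im,1,roi=(270,160,350,320)); print(cv2.approxPolyDP(hs[0],3,True).reshape(-1,2).tolist())
print(fitbox(s,hs,[lidbox(.08)],RACK))
E
```

```text
[[340.0, 169.0], [339.0, 261.0], [306.0, 295.0], [291.0, 293.0], [288.0, 182.0], [326.0, 169.0]]
[[339, 171], [339, 292], [309, 319], [290, 319], [286, 184], [320, 171]]
(array([0.5315091 , 0.30759379, 0.45183255]), np.float64(0.22104860513435742))
```

>>> {"method": "jog_arm", "body": {"deltas": [{"rot": [0, 0, 0.008], "xyz": [-3.5, 3, -25], "gripper": 0.8}, {"rot": [0, 0, 0.008], "xyz": [-3.5, 3, -42], "gripper": 0.8}, {"rot": [0.04, -0.08, 0.008], "xyz": [5, 7, -52], "gripper": 0.8}, {"rot": [0.08, -0.16, 0.008], "xyz": [14, 11, -61], "gripper": 0.8}, {"rot": [0.11, -0.24, 0.009], "xyz": [23, 15, -71], "gripper": 0.8}, {"rot": [0.146, -0.316, 0.009], "xyz": [31.8, 19.4, -80.5], "gripper": 0.8}, {"rot": [0.146, -0.316, 0.009], "xyz": [31.8, 19.4, -80.5], "gripper": 0.7}]}}

```text
time_s: 6.65
ee_pos: [0.5086, 0.3899, 0.0815]
tcp_rot: [0.208, 0.497, 0.778, 0.324]
contact_force: [0.5, 0.5, -0.0]
finger_gap: 0.75
grip_force: 0.0
```

```bash
python3 fit.py|tail -2; python3 - <<'E'
from h import *
st();to(tcp(RACK,.0285,.08),Rt(RACK[2]))
E
```

```text
0.6  0.   0.   0.  -0.1] array([-0.49379011,  0.01475639, -0.39964937,  2.32418976,  1.37325935,
        0.33420927, -1.69330471]) [0.5086238  0.38989967 0.08154882]
t 6.65 q [-0.49, 0.01, -0.4, 2.32, 1.37, 0.33, -1.69] p [508.6, 389.9, 81.5] z [0.646, 0.296, -0.704] y [0.639, 0.296, 0.71] F [0.5, 0.5, -0.0] gap 65.3 gf 0.0
xyz [-1.8, -2.0, -4.3] rot [-0.0, 0.005, -0.0] rows>= 0.1
```

>>> {"method": "jog_arm", "body": {"deltas": [{"rot": [0, 0.005, 0], "xyz": [-2, -2, -4.3], "gripper": 0.6}, {"rot": [0, 0.005, 0], "xyz": [-2, -2, -4.3], "gripper": 0.5}, {"rot": [0, 0.005, 0], "xyz": [-2, -2, -4.3], "gripper": 0.4}]}}

```text
time_s: 7.02
ee_pos: [0.5056, 0.388, 0.0764]
tcp_rot: [0.206, 0.498, 0.779, 0.321]
contact_force: [-0.8, -0.3, 0.4]
finger_gap: 0.469
grip_force: 0.0
```

```bash
python3 - <<'E'
from h import *
st();to(tcp(RACK,.0285,.08),Rt(RACK[2]))
s=wrist(); cv2.imwrite('pics/w5.png',s['img'])
s=imaging.snapshot('scene');cv2.imwrite('pics/s5.png',cv2.resize(s['img'][260:380,230:350],None,fx=5,fy=5,interpolation=2))
E
```

```text
t 7.03 q [-0.49, 0.02, -0.4, 2.33, 1.37, 0.33, -1.69] p [505.6, 388.0, 76.4] z [0.64, 0.295, -0.709] y [0.644, 0.298, 0.705] F [-0.8, -0.3, 0.4] gap 40.8 gf 0.0
xyz [1.3, -0.0, 0.8] rot [0.002, -0.003, -0.001] rows>= 0.0
```

View pics/s5.png

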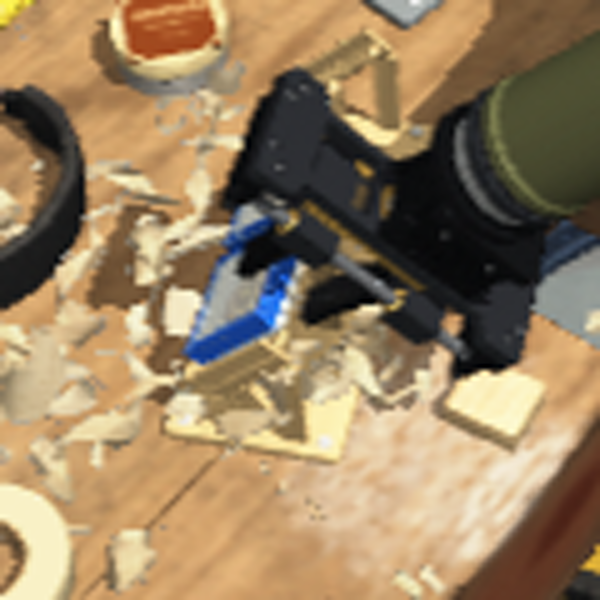

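The fingers straddle dish 1's high edge, centred (crop 260,260 above, 340,300 below). Closing.

>>> {"method": "jog_arm", "body": {"deltas": [{"rot": [0, 0, 0], "xyz": [1, 0, 0.5], "gripper": 0}, {"rot": [0, 0, 0], "xyz": [1, 0, 0.5], "gripper": 0}, {"rot": [0, 0, 0], "xyz": [1, 0, 0.5], "gripper": 0}, {"rot": [0, 0, 0], "xyz": [1, 0, 0.5], "gripper": 0}, {"rot": [0, 0, 0], "xyz": [1, 0, 0.5], "gripper": 0}], "squeeze": 35}}

```text
time_s: 7.75
ee_pos: [0.5065, 0.3882, 0.0768]
tcp_rot: [0.206, 0.498, 0.779, 0.321]
contact_force: [2.7, 0.1, 5.2]
finger_gap: 0.217
grip_force: 35.0
```

```bash
python3 - <<'E'
from h import *
st()
P=tcp(RACK,.0285,.08,.080);to(P,Rt(RACK[2]))
E
```

```text
t 7.75 q [-0.49, 0.02, -0.4, 2.33, 1.37, 0.33, -1.69] p [506.5, 388.2, 76.8] z [0.64, 0.296, -0.709] y [0.643, 0.299, 0.705] F [2.7, 0.1, 5.2] gap 18.9 gf 35.0
xyz [45.3, 20.5, 49.9] rot [0.002, -0.002, -0.002] rows>= 1.1
```

>>> {"method": "jog_arm", "body": {"deltas": [{"rot": [0, 0, 0], "xyz": [8, 3.5, 9], "gripper": 0}, {"rot": [0, 0, 0], "xyz": [18, 8, 20], "gripper": 0}, {"rot": [0, 0, 0], "xyz": [32, 14, 35], "gripper": 0}, {"rot": [0, 0, 0], "xyz": [45, 20, 50], "gripper": 0}, {"rot": [-0.1, -0.044, 0.106], "xyz": [45, 5, 70], "gripper": 0}, {"rot": [-0.21, -0.094, 0.225], "xyz": [45, -10, 80], "gripper": 0}, {"rot": [-0.32, -0.14, 0.34], "xyz": [50, -30, 80], "gripper": 0}, {"rot": [-0.42, -0.19, 0.46], "xyz": [50, -50, 80], "gripper": 0}]}}

```text
time_s: 8.75
ee_pos: [0.5543, 0.3388, 0.1533]
tcp_rot: [0.292, 0.239, 0.895, 0.239]
contact_force: [-0.1, 0.3, -2.2]
finger_gap: 0.218
grip_force: 35.0
```

```bash
cat >> h.py <<'E'
LAMP=np.array([.6426,-.0361,np.radians(-8.5)])
E
python3 - <<'E'
from h import *
st()
o=manip.get_obs();z=Rq(o['tcp_rot']).as_matrix()[:,2];print('spin -1.3:',np.round(-1.3*z,3))
print(tcp(LAMP,.0285,.08,.05)); to(tcp(LAMP,.0285,.08,.05))
E
```

```text
t 8.75 q [-0.45, -0.12, -0.25, 2.26, 0.6, 0.3, -0.17] p [554.3, 338.8, 153.3] z [0.637, 0.288, -0.715] y [0.287, 0.772, 0.567] F [-0.1, 0.3, -2.2] gap 19.0 gf 35.0
spin -1.3: [-0.828 -0.375  0.929]
[0.69418581 0.03707894 0.10550735]
xyz [139.8, -301.7, -47.8] rot [0.0, 0.0, 0.0] rows>= 5.4
```

>>> {"method": "jog_arm", "body": {"deltas": [{"rot": [-0.102, -0.046, 0.114], "xyz": [8, -20, 0], "gripper": 0}, {"rot": [-0.204, -0.092, 0.229], "xyz": [15, -40, 0], "gripper": 0}, {"rot": [-0.306, -0.139, 0.344], "xyz": [22, -60, 0], "gripper": 0}, {"rot": [-0.408, -0.185, 0.458], "xyz": [30, -80, 0], "gripper": 0}, {"rot": [-0.51, -0.23, 0.572], "xyz": [38, -100, 0], "gripper": 0}, {"rot": [-0.612, -0.277, 0.686], "xyz": [45, -115, 0], "gripper": 0}, {"rot": [-0.714, -0.323, 0.8], "xyz": [50, -130, 0], "gripper": 0}, {"rot": [-0.815, -0.37, 0.915], "xyz": [55, -140, 0], "gripper": 0}]}}

```text
time_s: 9.75
ee_pos: [0.6088, 0.199, 0.1526]
tcp_rot: [0.376, -0.344, 0.86, 0.019]
contact_force: [0.7, -0.8, -0.7]
finger_gap: 0.217
grip_force: 35.0
```

```bash
python3 - <<'E'
from h import *
st()
P=tcp(LAMP,.0285,.08,.07); print(P)
to(P,Rt(LAMP[2],-1)); to(P,Rt(RACK[2]-.25,-1))
E
```

```text
t 9.75 q [-0.98, -0.22, 0.63, 2.3, 0.17, 0.25, 1.87] p [608.8, 199.0, 152.6] z [0.634, 0.291, -0.717] y [-0.605, 0.763, -0.225] F [0.7, -0.8, -0.7] gap 18.9 gf 35.0
[0.70817247 0.03498862 0.11964935]
xyz [99.4, -164.0, -33.0] rot [-0.836, -0.13, 0.341] rows>= 4.9
xyz [99.4, -164.0, -33.0] rot [-0.815, -0.27, 0.651] rows>= 5.8
```

>>> {"method": "jog_arm", "body": {"deltas": [{"rot": [-0.139, -0.022, 0.057], "xyz": [14, -25, 0], "gripper": 0}, {"rot": [-0.279, -0.043, 0.114], "xyz": [30, -55, 0], "gripper": 0}, {"rot": [-0.418, -0.065, 0.17], "xyz": [48, -85, 0], "gripper": 0}, {"rot": [-0.557, -0.087, 0.227], "xyz": [65, -115, -5], "gripper": 0}, {"rot": [-0.7, -0.108, 0.284], "xyz": [80, -140, -10], "gripper": 0}, {"rot": [-0.836, -0.13, 0.341], "xyz": [90, -164, -15], "gripper": 0}, {"rot": [-0.836, -0.13, 0.341], "xyz": [90, -164, -15], "gripper": 0}]}}

```text
time_s: 10.62
ee_pos: [0.6983, 0.0351, 0.1368]
tcp_rot: [0.25, -0.602, 0.701, -0.288]
contact_force: [-1.0, 0.4, -1.4]
finger_gap: 0.219
grip_force: 35.0
```

```bash
python3 - <<'E'
from h import *
st()
P=tcp(LAMP,.0285,.08,.06); print(P)
to(P,Rt(LAMP[2],-1))
s=wrist(); cv2.imwrite('pics/w6.png',s['img'])
np.save('w6.npy',dict(K=s['intrinsics'],o=s['origin'],a=s['attitude']),allow_pickle=True)
E
```

```text
t 10.62 q [-0.82, 0.0, 0.59, 2.19, 0.92, 0.33, 1.96] p [698.3, 35.1, 136.8] z [0.697, -0.103, -0.71] y [-0.701, 0.109, -0.705] F [-1.0, 0.4, -1.4] gap 19.1 gf 35.0
[0.70117914 0.03603378 0.11257835]
xyz [2.9, 1.0, -24.2] rot [-0.004, -0.003, 0.002] rows>= 0.4
```

View pics/w6.png

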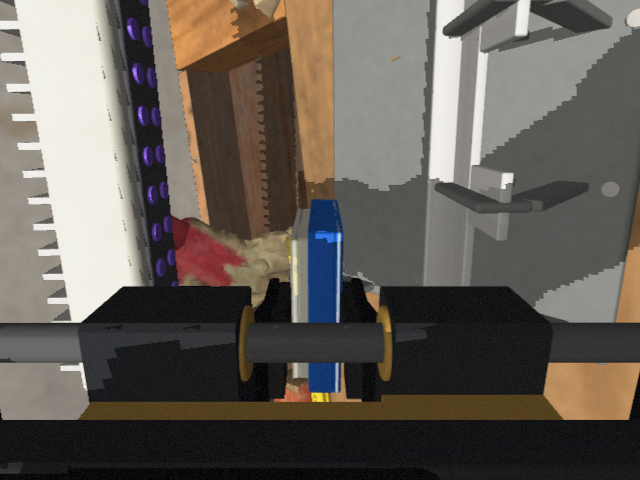

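The dish is held upside down (blue skirt at columns 310–340). The lamp's cheeks are at rows ~10 and ~190, the ledge strip at columns 430–485, and the foot's back edge at column 334. I'll compare with the projected model.

```bash
python3 - <<'E'
from h import *
d=np.load('w6.npy',allow_pickle=True).item(); s=dict(intrinsics=d['K'],origin=d['o'],attitude=d['a'])
pr=lambda P:np.round(proj(s,Tr(LAMP,P))[0]).tolist()
for y in (.08,.04,0,-.04,-.08): print(y,'back',pr([.153,y,.01]),'front',pr([-.052,y,.01]),'ledge corner',pr(slope(0,0,y)),'ledge top',pr(slope(0,.013,y)),'slope top',pr(slope(.063,0,y)))
for y in (.0425,.0375,-.0375,-.0425): print('cheek',y,[pr(slope(u,n,y)) for u,n in((0,.01),(.063,.01),(.063,0))])
m=cv2.imread('pics/w6.png')
for r in (60,120,250): print(r,[int(c) for c in m[r,325:640:5].mean(1)])
E
```

```text
0.08 back [330.0, 209.0] front [618.0, 264.0] ledge corner [445.0, 250.0] ledge top [423.0, 250.0] slope top [488.0, 292.0]
0.04 back [331.0, 161.0] front [633.0, 188.0] ledge corner [451.0, 181.0] ledge top [428.0, 181.0] slope top [498.0, 203.0]
0 back [331.0, 110.0] front [649.0, 104.0] ledge corner [457.0, 106.0] ledge top [433.0, 106.0] slope top [509.0, 102.0]
-0.04 back [331.0, 56.0] front [668.0, 10.0] ledge corner [464.0, 23.0] ledge top [438.0, 24.0] slope top [522.0, -13.0]
-0.08 back [332.0, -1.0] front [688.0, -94.0] ledge corner [471.0, -68.0] ledge top [444.0, -68.0] slope top [537.0, -145.0]
cheek 0.0425 [[433.0, 186.0], [473.0, 209.0], [497.0, 208.0]]
cheek 0.0375 [[433.0, 177.0], [474.0, 197.0], [499.0, 197.0]]
cheek -0.0375 [[444.0, 29.0], [494.0, -5.0], [521.0, -6.0]]
cheek -0.0425 [[444.0, 18.0], [496.0, -21.0], [523.0, -21.0]]
60 [134, 132, 144, 141, 144, 147, 148, 145, 147, 148, 145, 143, 146, 143, 146, 147, 146, 149, 145, 143, 143, 84, 222, 239, 238, 234, 229, 197, 134, 129, 132, 235, 226, 148, 147, 147, 145, 149, 148, 148, 148, 149, 150, 151, 149, 149, 148, 149, 149, 146, 150, 149, 147, 147, 148, 87, 89, 88, 85, 88, 85, 89, 86]
120 [132, 132, 148, 148, 142, 142, 143, 144, 140, 146, 145, 144, 142, 144, 147, 145, 144, 145, 142, 145, 87, 114, 238, 239, 236, 232, 228, 135, 129, 134, 234, 229, 148, 147, 148, 147, 151, 151, 149, 147, 146, 147, 140, 85, 85, 84, 84, 86, 88, 85, 90, 86, 86, 87, 87, 89, 86, 86, 85, 90, 88, 85, 83]
250 [61, 60, 58, 123, 87, 84, 84, 91, 86, 84, 85, 83, 82, 86, 86, 86, 84, 87, 88, 86, 125, 124, 126, 119, 119, 117, 112, 112, 135, 119, 86, 86, 86, 84, 83, 85, 84, 86, 85, 84, 83, 85, 87, 86, 87, 84, 84, 86, 83, 84, 84, 85, 86, 84, 86, 87, 85, 86, 82, 79, 60, 134, 139]
```

```bash
python3 - <<'E'
from h import *
d=np.load('w6.npy',allow_pickle=True).item(); s=dict(intrinsics=d['K'],origin=d['o'],attitude=d['a'])
m=cv2.imread('pics/w6.png');x0,y0,k=400,0,3
c=cv2.resize(m[0:200,x0:x0+240],None,fx=k,fy=k,interpolation=0)
def L(P,Q,col):
    a=proj(s,Tr(LAMP,np.array([P,Q])));a=np.round((a-[x0,y0])*k+1).astype(int);cv2.line(c,tuple(map(int,a[0])),tuple(map(int,a[1])),col,1)
for y in (.0425,.0375,-.0375,-.0425): L(slope(0,.01,y),slope(.063,.01,y),(0,0,255))
L(slope(0,0,.0375),slope(0,0,-.0375),(0,255,0)); L(slope(.0,.013,.0375),slope(.0,.013,-.0375),(0,255,255)); L(slope(.026,0,.0255),slope(.026,0,-.0255),(255,0,0))
cv2.imwrite('pics/o6.png',c)
E
```

```text
(no output)
```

View pics/o6.png

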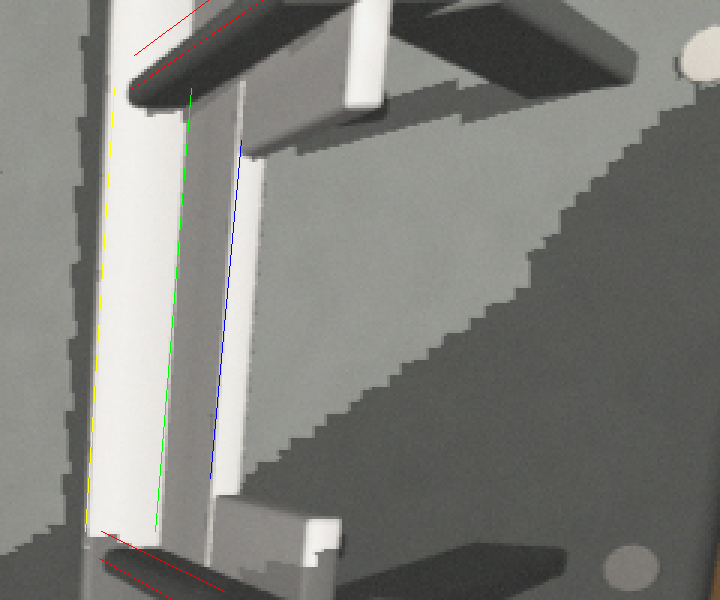

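The model needs about +2.8 mm in lamp y; its lines otherwise match (green and blue on corner and notch edge). I'll check where the held dish sits in the same image.

```bash
python3 - <<'E'
from h import *
d=np.load('w6.npy',allow_pickle=True).item(); s=dict(intrinsics=d['K'],origin=d['o'],attitude=d['a'])
o=manip.get_obs();M=Rq(o['tcp_rot']).as_matrix();w=lambda x,y,z:(o['ee_pos']+M@(np.array([x,y,z])/1000))
for x in(34,-34):
  for y in (0,10): print(x,y,[np.round(proj(s,w(x,y,-5.5+z))[0],1).tolist() for z in (-34,34)])
print('base',[np.round(proj(s,w(30,-10,-5.5+z))[0],1).tolist() for z in (-30,30)])
h=hulls(cv2.imread('pics/w6.png'),1,roi=(280,190,360,290))[0];print(cv2.approxPolyDP(h,2,True).reshape(-1,2).tolist())
E
```

```text
34 0 [[314.8, 231.4], [314.6, 198.2]]
34 10 [[342.3, 231.4], [333.9, 198.2]]
-34 0 [[314.5, 393.7], [314.4, 318.5]]
-34 10 [[339.2, 393.7], [332.3, 318.5]]
base [[288.1, 239.0], [295.0, 207.3]]
[[335, 200], [342, 228], [342, 289], [308, 289], [308, 229], [312, 200]]
```

```bash
sed -i 's/^LAMP=.*/LAMP=np.array([.6430,-.0333,np.radians(-8.5)])/' h.py
python3 - <<'E'
from h import *
st()
for u,n in ((.0315,.05),(.0315,.03),(.0305,.0115),(.0285,.0105)): to(tcp(LAMP,u,.08,n),Rt(LAMP[2],-1))
E
```

```text
t 10.68 q [-0.82, 0.0, 0.59, 2.19, 0.92, 0.33, 1.96] p [698.9, 36.0, 138.0] z [0.698, -0.101, -0.709] y [-0.7, 0.111, -0.705] F [0.6, 1.0, -1.3] gap 19.1 gf 35.0
xyz [-6.4, 4.2, -30.3] rot [-0.007, -0.001, 0.002] rows>= 0.5
xyz [-20.4, 6.3, -44.5] rot [-0.007, -0.001, 0.002] rows>= 0.8
xyz [-32.6, 8.1, -58.3] rot [-0.007, -0.001, 0.002] rows>= 1.1
xyz [-31.9, 8.0, -60.4] rot [-0.007, -0.001, 0.002] rows>= 1.1
```

>>> {"method": "jog_arm", "body": {"deltas": [{"rot": [-0.007, 0, 0.002], "xyz": [-3, 4, -15], "gripper": 0}, {"rot": [-0.007, 0, 0.002], "xyz": [-6.5, 4, -30], "gripper": 0}, {"rot": [-0.007, 0, 0.002], "xyz": [-13, 5, -37], "gripper": 0}, {"rot": [-0.007, 0, 0.002], "xyz": [-20, 6.3, -44.5], "gripper": 0}, {"rot": [-0.007, 0, 0.002], "xyz": [-26.5, 7.2, -51.5], "gripper": 0}, {"rot": [-0.007, 0, 0.002], "xyz": [-30.5, 8, -56], "gripper": 0}, {"rot": [-0.007, 0, 0.002], "xyz": [-30.5, 8, -56], "gripper": 0}]}}

```text
time_s: 11.55
ee_pos: [0.6692, 0.045, 0.0839]
tcp_rot: [0.251, -0.603, 0.7, -0.29]
contact_force: [0.3, -0.4, -2.6]
finger_gap: 0.218
grip_force: 35.0
```

```bash
python3 - <<'E'
from h import *
st()
for u,n in ((.0305,.0115),(.0285,.0105),(.0275,.010)): to(tcp(LAMP,u,.08,n),Rt(LAMP[2],-1))
E
```

```text
t 11.55 q [-0.86, 0.05, 0.59, 2.29, 1.3, 0.28, 1.53] p [669.2, 45.0, 83.9] z [0.7, -0.103, -0.706] y [-0.699, 0.104, -0.708] F [0.3, -0.4, -2.6] gap 19.0 gf 35.0
xyz [-2.9, -0.9, -4.2] rot [-0.001, 0.001, -0.001] rows>= 0.1
xyz [-2.2, -1.0, -6.3] rot [-0.001, 0.001, -0.001] rows>= 0.1
xyz [-1.9, -1.1, -7.4] rot [-0.001, 0.001, -0.001] rows>= 0.1
```

>>> {"method": "jog_arm", "body": {"deltas": [{"rot": [0, 0, 0], "xyz": [-2, -1, -3], "gripper": 0}, {"rot": [0, 0, 0], "xyz": [-2.2, -1, -5], "gripper": 0}, {"rot": [0, 0, 0], "xyz": [-2.2, -1, -6.5], "gripper": 0}, {"rot": [0, 0, 0], "xyz": [-2.2, -1, -6.5], "gripper": 0}]}}

```text
time_s: 12.05
ee_pos: [0.6694, 0.0428, 0.0813]
tcp_rot: [0.252, -0.602, 0.699, -0.292]
contact_force: [-27.5, -0.8, 28.1]
finger_gap: 0.219
grip_force: 35.4
```

```bash
python3 - <<'E'
from h import *
st();to(tcp(LAMP,.0285,.08,.010),Rt(LAMP[2],-1))
E
```

```text
t 12.05 q [-0.85, 0.05, 0.59, 2.3, 1.36, 0.27, 1.47] p [669.4, 42.8, 81.3] z [0.704, -0.105, -0.702] y [-0.694, 0.105, -0.712] F [-27.5, -0.8, 28.1] gap 19.1 gf 35.4
xyz [-2.8, 1.3, -4.1] rot [-0.0, 0.007, 0.001] rows>= 0.1
```

>>> {"method": "jog_arm", "body": {"deltas": [{"rot": [0, 0.005, 0], "xyz": [-1.1, 0.5, 1.1], "gripper": 0}, {"rot": [0, 0.005, 0], "xyz": [-2.5, 1, -0.5], "gripper": 0}, {"rot": [0, 0.005, 0], "xyz": [-3.7, 1.2, -1.7], "gripper": 0}, {"rot": [0, 0.005, 0], "xyz": [-3.7, 1.2, -1.7], "gripper": 0}]}}

```text
time_s: 12.55
ee_pos: [0.6658, 0.0442, 0.0781]
tcp_rot: [0.25, -0.603, 0.699, -0.29]
contact_force: [-1.8, -0.6, 7.3]
finger_gap: 0.219
grip_force: 34.8
```

```bash
cat >> h.py <<'E'
def un(pose,b):
    o=manip.get_obs();c,s_=np.cos(pose[2]),np.sin(pose[2]);d=o['ee_pos']-[pose[0],pose[1],0];x,y=c*d[0]+s_*d[1],-s_*d[0]+c*d[1]
    X,Z=(x-.025)*1e3,(d[2]-.05)*1e3;F=o['contact_force'];fx=c*F[0]+s_*F[1]
    print('u %.1f n %.1f dy %.1f'%(.7071*(Z-X),.7071*(X+Z),(y-b)*1e3),'Fu %.1f Fn %.1f Fy %.1f'%(.7071*(F[2]-fx),.7071*(fx+F[2]),-s_*F[0]+c*F[1]))
E
python3 - <<'E'
from h import *
st();un(LAMP,.08)
E
```

```text
t 12.55 q [-0.86, 0.05, 0.59, 2.3, 1.35, 0.28, 1.48] p [665.8, 44.2, 78.1] z [0.7, -0.104, -0.707] y [-0.699, 0.103, -0.708] F [-1.8, -0.6, 7.3] gap 19.0 gf 34.8
u 29.7 n 10.1 dy 0.0 Fu 6.4 Fn 3.9 Fy -0.8
```

>>> {"method": "jog_arm", "body": {"deltas": [{"rot": [0, 0, 0], "xyz": [-0.4, 0, -0.9], "gripper": 0}, {"rot": [0, 0, 0], "xyz": [-0.4, 0, -0.9], "gripper": 0.3}, {"rot": [0, 0, 0], "xyz": [-0.4, 0, -0.9], "gripper": 0.4}, {"rot": [0, 0, 0], "xyz": [-0.4, 0, -0.9], "gripper": 0.55}, {"rot": [0, 0, 0], "xyz": [-0.4, 0, -0.9], "gripper": 0.6}]}}

```text
time_s: 13.18
ee_pos: [0.6635, 0.0442, 0.0749]
tcp_rot: [0.248, -0.604, 0.7, -0.289]
contact_force: [0.4, -1.0, 1.0]
finger_gap: 0.537
grip_force: 0.0
```

```bash
python3 - <<'E'
from h import *
st();un(LAMP,.08)
for u,t in ((.0585,35),(.0885,25)): to(tcp(LAMP,u,.08,.010),Rt(LAMP[2],-1,np.radians(t)))
s=wrist(); cv2.imwrite('pics/w7.png',s['img'])
E
```

```text
t 13.18 q [-0.86, 0.05, 0.59, 2.3, 1.35, 0.27, 1.47] p [663.5, 44.2, 74.9] z [0.697, -0.104, -0.709] y [-0.702, 0.103, -0.705] F [0.4, -1.0, 1.0] gap 46.7 gf 0.0
u 29.1 n 6.2 dy -0.3 Fu 0.3 Fn 1.1 Fy -0.9
xyz [-17.9, 3.0, 23.5] rot [0.027, 0.169, -0.002] rows>= 0.9
xyz [-38.8, 6.1, 44.7] rot [0.053, 0.342, -0.002] rows>= 1.9
```

View pics/w7.png

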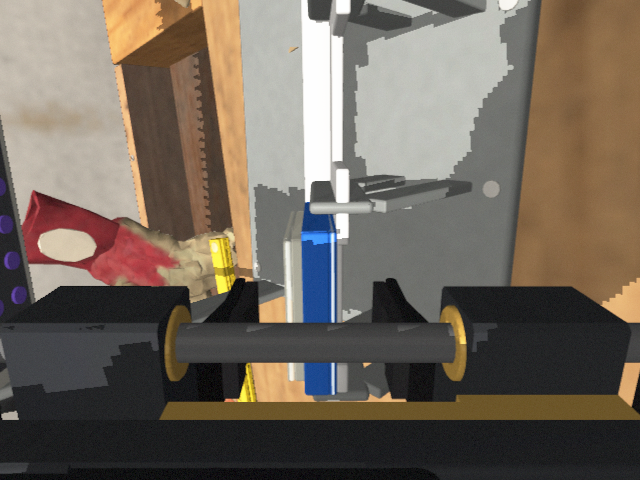

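Dish 1 is seated upside down (blue skirt on the slope side, columns 300–340) with the fingers open and clear. Retreating.

>>> {"method": "jog_arm", "body": {"deltas": [{"rot": [0, 0, 0], "xyz": [-9, 2, 12], "gripper": 0.6}, {"rot": [0.014, 0.085, -0.001], "xyz": [-18, 3, 23.5], "gripper": 0.6}, {"rot": [0.027, 0.169, -0.001], "xyz": [-28, 4.5, 34], "gripper": 0.7}, {"rot": [0.04, 0.25, -0.002], "xyz": [-39, 6, 45], "gripper": 0.8}, {"rot": [0.053, 0.342, -0.002], "xyz": [-50, 8, 75], "gripper": 0.8}, {"rot": [0.053, 0.342, -0.002], "xyz": [-70, 10, 125], "gripper": 0.8}, {"rot": [0.053, 0.342, -0.002], "xyz": [-80, 30, 170], "gripper": 0.8}, {"rot": [0.053, 0.342, -0.002], "xyz": [-80, 60, 170], "gripper": 0.8}]}}

```text
time_s: 14.22
ee_pos: [0.5857, 0.1048, 0.2506]
tcp_rot: [0.146, -0.635, 0.74, -0.164]
contact_force: [0.8, 0.6, 0.1]
finger_gap: 0.802
grip_force: 0.0
```

```bash
python3 - <<'E'
from h import *
st();P=tcp(RACK,.0835,0,.010);print(P);to(P,Rt(RACK[2],-1,np.radians(25)))
E
```

```text
t 14.22 q [-0.92, -0.19, 0.5, 1.93, 0.37, 1.02, 2.44] p [585.7, 104.8, 250.6] z [0.425, -0.058, -0.903] y [-0.893, 0.138, -0.429] F [0.8, 0.6, 0.1] gap 69.7 gf 0.0
[0.50500266 0.29901456 0.11611385]
xyz [-80.7, 194.2, -134.5] rot [-0.008, 0.006, 0.582] rows>= 4.0
```

```bash
python3 - <<'E'
from h import *
o=manip.get_obs();z=Rq(o['tcp_rot']).as_matrix()[:,2]
R1=R.from_rotvec(1.4*z); print(R1.as_rotvec().round(3), (R1.as_rotvec()/8).round(3))
R2=Rt(RACK[2],1,np.radians(25))*(R1*Rq(o['tcp_rot'])).inv(); print(R2.as_rotvec().round(3),R2.magnitude())
E
```

```text
[ 0.595 -0.081 -1.265] [ 0.074 -0.01  -0.158]
[ 0.681  0.106 -1.019] 1.2300314031271147
```

>>> {"method": "jog_arm", "body": {"deltas": [{"rot": [0.074, -0.01, -0.158], "xyz": [-10, 15, 0], "gripper": 0.8}, {"rot": [0.149, -0.02, -0.316], "xyz": [-20, 30, 0], "gripper": 0.8}, {"rot": [0.223, -0.03, -0.474], "xyz": [-30, 45, 0], "gripper": 0.8}, {"rot": [0.298, -0.04, -0.632], "xyz": [-40, 60, 0], "gripper": 0.8}, {"rot": [0.372, -0.05, -0.79], "xyz": [-50, 75, 0], "gripper": 0.8}, {"rot": [0.446, -0.06, -0.95], "xyz": [-60, 90, 0], "gripper": 0.8}, {"rot": [0.521, -0.07, -1.107], "xyz": [-70, 105, 0], "gripper": 0.8}, {"rot": [0.595, -0.081, -1.265], "xyz": [-80, 120, 0], "gripper": 0.8}]}}

```text
time_s: 15.22
ee_pos: [0.5032, 0.2245, 0.245]
tcp_rot: [0.215, -0.009, 0.976, -0.029]
contact_force: [-0.3, 0.5, -0.0]
finger_gap: 0.799
grip_force: 0.0
```

>>> {"method": "jog_arm", "body": {"deltas": [{"rot": [0.085, 0.013, -0.127], "xyz": [0, 15, 0], "gripper": 0.8}, {"rot": [0.17, 0.026, -0.255], "xyz": [0, 30, 0], "gripper": 0.8}, {"rot": [0.255, 0.04, -0.382], "xyz": [0, 45, 0], "gripper": 0.8}, {"rot": [0.34, 0.053, -0.51], "xyz": [0, 55, 0], "gripper": 0.8}, {"rot": [0.425, 0.066, -0.637], "xyz": [0, 65, -20], "gripper": 0.8}, {"rot": [0.51, 0.08, -0.764], "xyz": [0, 74, -40], "gripper": 0.8}, {"rot": [0.6, 0.093, -0.89], "xyz": [0, 74, -60], "gripper": 0.8}, {"rot": [0.681, 0.106, -1.019], "xyz": [0, 74, -80], "gripper": 0.8}]}}

```text
time_s: 16.23
ee_pos: [0.5035, 0.2979, 0.1644]
tcp_rot: [0.116, 0.526, 0.821, 0.186]
contact_force: [0.0, 0.4, -0.3]
finger_gap: 0.798
grip_force: 0.0
```

```bash
python3 - <<'E'
from h import *
st();to(tcp(RACK,.0835,0),Rt(RACK[2],1,np.radians(25)));to(tcp(RACK,.0285,0),Rt(RACK[2]))
s=wrist(); cv2.imwrite('pics/w8.png',s['img'])
p=cv2.convexHull(proj(s,Tr(RACK,lidbox(0))).astype(np.float32)).reshape(-1,2);print(np.round(p,0).tolist())
hs=hulls(s['img'],1); print(cv2.approxPolyDP(hs[0],2,True).reshape(-1,2).tolist()); print(fitbox(s,hs,[lidbox(0)],RACK))
E
```

```text
t 16.23 q [-0.78, -0.14, 0.13, 2.09, 0.15, 0.76, -0.3] p [503.5, 297.9, 164.4] z [0.387, 0.184, -0.903] y [0.821, 0.377, 0.429] F [0.0, 0.4, -0.3] gap 69.4 gf 0.0
xyz [1.5, 1.1, -48.3] rot [-0.008, 0.004, -0.001] rows>= 0.8
xyz [36.8, 17.4, -87.1] rot [0.139, -0.313, -0.002] rows>= 1.8
[[339.0, 175.0], [338.0, 264.0], [306.0, 297.0], [291.0, 295.0], [290.0, 188.0], [326.0, 175.0]]
[[339, 174], [338, 262], [310, 292], [291, 292], [288, 185], [323, 173]]
(array([0.52837051, 0.31147633, 0.43884778]), np.float64(0.04918601023697559))
```

>>> {"method": "jog_arm", "body": {"deltas": [{"rot": [0, 0, 0], "xyz": [1, 2, -25], "gripper": 0.8}, {"rot": [0, 0, 0], "xyz": [1, 2, -48], "gripper": 0.8}, {"rot": [0.035, -0.08, 0], "xyz": [10, 6, -58], "gripper": 0.8}, {"rot": [0.07, -0.16, 0], "xyz": [19, 10, -68], "gripper": 0.8}, {"rot": [0.105, -0.24, 0], "xyz": [28, 14, -78], "gripper": 0.8}, {"rot": [0.139, -0.313, -0.002], "xyz": [36.5, 18, -87], "gripper": 0.8}, {"rot": [0.139, -0.313, -0.002], "xyz": [36.5, 18, -87], "gripper": 0.7}]}}

```text
time_s: 17.15
ee_pos: [0.5436, 0.3104, 0.0834]
tcp_rot: [0.211, 0.5, 0.78, 0.311]
contact_force: [0.5, -0.3, 0.2]
finger_gap: 0.747
grip_force: 0.0
```

```bash
python3 - <<'E'
from h import *
st();un(RACK,0);to(tcp(RACK,.0285,0.001),Rt(RACK[2]))
E
```

```text
t 17.15 q [-0.59, -0.05, -0.09, 2.37, 1.2, 0.2, -1.37] p [543.6, 310.4, 83.4] z [0.64, 0.275, -0.717] y [0.649, 0.306, 0.697] F [0.5, -0.3, 0.2] gap 65.0 gf 0.0
u 32.2 n 15.0 dy -5.8 Fu -0.1 Fn 0.4 Fy -0.5
xyz [-3.7, 5.8, -6.2] rot [0.022, -0.006, 0.008] rows>= 0.1
```

>>> {"method": "jog_arm", "body": {"deltas": [{"rot": [0.022, -0.006, 0.008], "xyz": [-3.7, 5.8, -6.2], "gripper": 0.7}, {"rot": [0.022, -0.006, 0.008], "xyz": [-3.7, 5.8, -6.2], "gripper": 0.6}, {"rot": [0.022, -0.006, 0.008], "xyz": [-3.7, 5.8, -6.2], "gripper": 0.5}]}}

```text
time_s: 17.52
ee_pos: [0.5402, 0.3162, 0.0778]
tcp_rot: [0.206, 0.499, 0.778, 0.322]
contact_force: [0.4, -0.5, 0.1]
finger_gap: 0.568
grip_force: 0.0
```

```bash
python3 - <<'E'
from h import *
st();un(RACK,0);to(tcp(RACK,.0285,0.001),Rt(RACK[2]))
E
```

```text
t 17.52 q [-0.58, -0.04, -0.1, 2.39, 1.4, 0.18, -1.58] p [540.2, 316.2, 77.8] z [0.642, 0.296, -0.708] y [0.643, 0.294, 0.707] F [0.4, -0.5, 0.1] gap 49.5 gf 0.0
u 28.7 n 10.6 dy 0.9 Fu -0.1 Fn 0.2 Fy -0.6
xyz [-0.3, -0.0, -0.5] rot [-0.001, -0.001, 0.001] rows>= 0.0
```

>>> {"method": "jog_arm", "body": {"deltas": [{"rot": [0, 0, 0], "xyz": [-0.3, 0, -0.5], "gripper": 0}, {"rot": [0, 0, 0], "xyz": [-0.3, 0, -0.5], "gripper": 0}, {"rot": [0, 0, 0], "xyz": [-0.3, 0, -0.5], "gripper": 0}, {"rot": [0, 0, 0], "xyz": [-0.3, 0, -0.5], "gripper": 0}, {"rot": [0, 0, 0], "xyz": [-0.3, 0, -0.5], "gripper": 0}, {"rot": [0, 0, 0], "xyz": [-0.3, 0, -0.5], "gripper": 0}], "squeeze": 35}}

```text
time_s: 18.27
ee_pos: [0.5396, 0.3164, 0.0772]
tcp_rot: [0.206, 0.499, 0.778, 0.323]
contact_force: [-2.2, -0.9, 4.2]
finger_gap: 0.221
grip_force: 35.0
```

>>> {"method": "jog_arm", "body": {"deltas": [{"rot": [0, 0, 0], "xyz": [8, 3.5, 9], "gripper": 0}, {"rot": [0, 0, 0], "xyz": [18, 8, 20], "gripper": 0}, {"rot": [0, 0, 0], "xyz": [32, 14, 35], "gripper": 0}, {"rot": [0, 0, 0], "xyz": [45, 20, 50], "gripper": 0}, {"rot": [-0.1, -0.044, 0.106], "xyz": [50, 10, 70], "gripper": 0}, {"rot": [-0.21, -0.094, 0.225], "xyz": [53, 0, 80], "gripper": 0}, {"rot": [-0.32, -0.14, 0.34], "xyz": [56, -10, 80], "gripper": 0}, {"rot": [-0.42, -0.19, 0.46], "xyz": [60, -20, 80], "gripper": 0}]}}

```text
time_s: 19.27
ee_pos: [0.5985, 0.2953, 0.1552]
tcp_rot: [0.296, 0.227, 0.897, 0.237]
contact_force: [0.2, -0.8, -0.8]
finger_gap: 0.22
grip_force: 35.0
```

```bash
python3 - <<'E'
from h import *
st()
o=manip.get_obs();z=Rq(o['tcp_rot']).as_matrix()[:,2];print('spin -1.3:',np.round(-1.3*z,3))
to(tcp(LAMP,.0285,0,.08))
E
```

```text
t 19.27 q [-0.7, -0.1, 0.15, 2.24, 0.42, 0.25, 0.16] p [598.5, 295.3, 155.2] z [0.639, 0.292, -0.712] y [0.266, 0.785, 0.56] F [0.2, -0.8, -0.8] gap 19.1 gf 35.0
spin -1.3: [-0.83  -0.379  0.926]
xyz [105.2, -337.6, -28.5] rot [0.0, 0.0, 0.0] rows>= 5.7
```

>>> {"method": "jog_arm", "body": {"deltas": [{"rot": [-0.102, -0.046, 0.114], "xyz": [3, -20, 5], "gripper": 0}, {"rot": [-0.204, -0.092, 0.229], "xyz": [6, -40, 10], "gripper": 0}, {"rot": [-0.306, -0.139, 0.344], "xyz": [9, -60, 15], "gripper": 0}, {"rot": [-0.408, -0.185, 0.458], "xyz": [12, -80, 20], "gripper": 0}, {"rot": [-0.51, -0.23, 0.572], "xyz": [15, -100, 25], "gripper": 0}, {"rot": [-0.612, -0.277, 0.686], "xyz": [18, -120, 30], "gripper": 0}, {"rot": [-0.714, -0.323, 0.8], "xyz": [20, -135, 32], "gripper": 0}, {"rot": [-0.815, -0.37, 0.915], "xyz": [22, -150, 35], "gripper": 0}]}}

```text
time_s: 20.27
ee_pos: [0.6199, 0.1458, 0.1898]
tcp_rot: [0.376, -0.355, 0.856, 0.017]
contact_force: [-0.5, -0.3, -1.7]
finger_gap: 0.22
grip_force: 35.0
```

```bash
python3 - <<'E'
from h import *
st()
P=tcp(LAMP,.0415,0,.08); print(P)
to(P,Rt(LAMP[2],-1))
E
```

```text
t 20.27 q [-0.93, -0.3, 0.69, 2.25, 0.04, 0.36, 2.15] p [619.9, 145.8, 189.8] z [0.632, 0.295, -0.717] y [-0.62, 0.747, -0.239] F [-0.5, -0.3, -1.7] gap 19.1 gf 35.0
[ 0.69464972 -0.0410191   0.13591265]
xyz [74.7, -186.8, -53.9] rot [-0.822, -0.132, 0.319] rows>= 4.8
```

>>> {"method": "jog_arm", "body": {"deltas": [{"rot": [-0.1, -0.016, 0.04], "xyz": [15, -20, 0], "gripper": 0}, {"rot": [-0.2, -0.033, 0.08], "xyz": [30, -45, 0], "gripper": 0}, {"rot": [-0.3, -0.05, 0.12], "xyz": [45, -70, 0], "gripper": 0}, {"rot": [-0.41, -0.066, 0.16], "xyz": [55, -100, 0], "gripper": 0}, {"rot": [-0.52, -0.083, 0.2], "xyz": [65, -130, 0], "gripper": 0}, {"rot": [-0.62, -0.1, 0.24], "xyz": [75, -160, -10], "gripper": 0}, {"rot": [-0.72, -0.116, 0.28], "xyz": [75, -187, -25], "gripper": 0}, {"rot": [-0.822, -0.132, 0.319], "xyz": [75, -187, -40], "gripper": 0}]}}

```text
time_s: 21.28
ee_pos: [0.6951, -0.0444, 0.1498]
tcp_rot: [0.25, -0.6, 0.702, -0.29]
contact_force: [-0.6, -0.6, -0.5]
finger_gap: 0.218
grip_force: 35.0
```

```bash
python3 - <<'E'
from h import *
st();un(LAMP,0)
for u,n in ((.0335,.05),(.0315,.03),(.0305,.0145)): to(tcp(LAMP,u,0,n),Rt(LAMP[2],-1))
s=wrist(); cv2.imwrite('pics/w9.png',s['img'])
o=manip.get_obs();M=Rq(o['tcp_rot']).as_matrix()
h=hulls(s['img'],1,roi=(280,190,360,290))[0];print(cv2.approxPolyDP(h,2,True).reshape(-1,2).tolist())
E
```

```text
t 21.27 q [-0.76, -0.06, 0.69, 2.21, 0.74, 0.27, 2.29] p [695.1, -44.4, 149.8] z [0.7, -0.107, -0.706] y [-0.698, 0.111, -0.708] F [-0.6, -0.6, -0.5] gap 19.0 gf 35.0
u 50.7 n 90.5 dy -3.2 Fu 0.0 Fn -0.8 Fy -0.6
xyz [-15.8, 5.6, -40.8] rot [-0.003, 0.002, 0.006] rows>= 0.7
xyz [-28.4, 7.5, -56.3] rot [-0.003, 0.002, 0.006] rows>= 1.0
xyz [-38.6, 9.0, -68.0] rot [-0.003, 0.002, 0.006] rows>= 1.3
[[333, 197], [342, 226], [342, 289], [308, 289], [310, 200], [312, 197]]
```

>>> {"method": "jog_arm", "body": {"deltas": [{"rot": [-0.003, 0.002, 0.006], "xyz": [-8, 6.5, -20], "gripper": 0}, {"rot": [-0.003, 0.002, 0.006], "xyz": [-16, 6.5, -41], "gripper": 0}, {"rot": [-0.003, 0.002, 0.006], "xyz": [-22, 7.5, -49], "gripper": 0}, {"rot": [-0.003, 0.002, 0.006], "xyz": [-28, 8.5, -56], "gripper": 0}, {"rot": [-0.003, 0.002, 0.006], "xyz": [-34, 9.5, -62], "gripper": 0}, {"rot": [-0.003, 0.002, 0.006], "xyz": [-38.5, 10, -67], "gripper": 0}, {"rot": [-0.003, 0.002, 0.006], "xyz": [-38.5, 10, -67], "gripper": 0}]}}

```text
time_s: 22.2
ee_pos: [0.6588, -0.0312, 0.0859]
tcp_rot: [0.252, -0.603, 0.699, -0.289]
contact_force: [2.1, -1.5, 1.7]
finger_gap: 0.215
grip_force: 35.0
```

```bash
python3 - <<'E'
from h import *
st();un(LAMP,0)
for u,n in ((.0305,.0105),(.0297,.0098)): to(tcp(LAMP,u,0.001,n),Rt(LAMP[2],-1))
E
```

```text
t 22.2 q [-0.71, -0.01, 0.63, 2.33, 1.33, 0.17, 1.65] p [658.8, -31.2, 85.9] z [0.702, -0.1, -0.705] y [-0.697, 0.105, -0.709] F [2.1, -1.5, 1.7] gap 18.7 gf 35.0
u 32.2 n 18.6 dy 4.4 Fu -0.4 Fn 2.8 Fy -1.1
xyz [-4.9, -2.7, -6.9] rot [-0.004, 0.003, -0.002] rows>= 0.1
xyz [-4.9, -2.7, -8.0] rot [-0.004, 0.003, -0.002] rows>= 0.2
```

>>> {"method": "jog_arm", "body": {"deltas": [{"rot": [-0.004, 0.003, -0.002], "xyz": [2, -1.5, 2], "gripper": 0}, {"rot": [-0.004, 0.003, -0.002], "xyz": [1.5, -3.5, 2], "gripper": 0}, {"rot": [-0.004, 0.003, -0.002], "xyz": [1.5, -3.5, 2], "gripper": 0}]}}

```text
time_s: 22.58
ee_pos: [0.6583, -0.0347, 0.0855]
tcp_rot: [0.248, -0.604, 0.7, -0.289]
contact_force: [0.9, -0.7, -2.0]
finger_gap: 0.216
grip_force: 35.0
```

```bash
python3 - <<'E'
from h import *
st();un(LAMP,0)
for u,n in ((.0305,.0105),(.0297,.0098)): to(tcp(LAMP,u,0.001,n),Rt(LAMP[2],-1))
E
```

```text
t 22.57 q [-0.71, -0.01, 0.63, 2.33, 1.28, 0.17, 1.71] p [658.3, -34.7, 85.5] z [0.697, -0.105, -0.709] y [-0.702, 0.103, -0.705] F [0.9, -0.7, -2.0] gap 18.8 gf 35.0
u 32.0 n 18.3 dy 0.9 Fu -2.1 Fn -0.7 Fy -0.6
xyz [-4.4, 0.8, -6.6] rot [0.001, -0.003, -0.001] rows>= 0.1
xyz [-4.4, 0.8, -7.6] rot [0.001, -0.003, -0.001] rows>= 0.1
```

>>> {"method": "jog_arm", "body": {"deltas": [{"rot": [0, 0, 0], "xyz": [-2.5, 0.3, -2.5], "gripper": 0}, {"rot": [0, 0, 0], "xyz": [-4.4, 0.7, -5], "gripper": 0}, {"rot": [0, 0, 0], "xyz": [-4.4, 0.7, -6.6], "gripper": 0}, {"rot": [0, 0, 0], "xyz": [-4.4, 0.7, -6.6], "gripper": 0}]}}

```text
time_s: 23.08
ee_pos: [0.6545, -0.0337, 0.0795]
tcp_rot: [0.249, -0.604, 0.699, -0.29]
contact_force: [-0.1, 0.6, -1.7]
finger_gap: 0.218
grip_force: 35.0
```

```bash
python3 - <<'E'
from h import *
st();un(LAMP,0)
E
```

```text
t 23.07 q [-0.71, -0.01, 0.63, 2.34, 1.38, 0.17, 1.61] p [654.5, -33.7, 79.5] z [0.698, -0.104, -0.709] y [-0.701, 0.102, -0.706] F [-0.1, 0.6, -1.7] gap 19.0 gf 35.0
u 30.4 n 11.3 dy 1.3 Fu -1.1 Fn -1.3 Fy 0.6
```

>>> {"method": "jog_arm", "body": {"deltas": [{"rot": [0, 0, 0], "xyz": [-0.8, 0, -1.2], "gripper": 0}, {"rot": [0, 0, 0], "xyz": [-0.5, 0, -2.2], "gripper": 0}, {"rot": [0, 0, 0], "xyz": [-0.5, 0, -2.2], "gripper": 0}]}}

```text
time_s: 23.45
ee_pos: [0.6545, -0.0342, 0.0781]
tcp_rot: [0.249, -0.604, 0.699, -0.29]
contact_force: [-3.2, -0.8, 2.3]
finger_gap: 0.22
grip_force: 35.0
```

```bash
python3 - <<'E'
from h import *
st();un(LAMP,0)
E
```

```text
t 23.45 q [-0.71, -0.0, 0.63, 2.34, 1.41, 0.17, 1.57] p [654.5, -34.2, 78.1] z [0.699, -0.105, -0.708] y [-0.7, 0.103, -0.706] F [-3.2, -0.8, 2.3] gap 19.1 gf 35.0
u 29.4 n 10.3 dy 0.8 Fu 3.8 Fn -0.6 Fy -1.3
```

>>> {"method": "jog_arm", "body": {"deltas": [{"rot": [0, 0, 0], "xyz": [-0.7, 0, -0.5], "gripper": 0}, {"rot": [0, 0, 0], "xyz": [-0.8, 0, -0.6], "gripper": 0}, {"rot": [0, 0, 0], "xyz": [-0.8, 0, -0.6], "gripper": 0.3}, {"rot": [0, 0, 0], "xyz": [-0.8, 0, -0.6], "gripper": 0.4}, {"rot": [0, 0, 0], "xyz": [-0.8, 0, -0.6], "gripper": 0.55}, {"rot": [0, 0, 0], "xyz": [-0.8, 0, -0.6], "gripper": 0.6}]}}

```text
time_s: 24.2
ee_pos: [0.6533, -0.0335, 0.0769]
tcp_rot: [0.249, -0.604, 0.699, -0.29]
contact_force: [-0.4, -0.1, -0.1]
finger_gap: 0.536
grip_force: 0.0
```

```bash
python3 - <<'E'
from h import *
st();un(LAMP,0)
E
```

```text
t 24.2 q [-0.71, -0.0, 0.62, 2.35, 1.42, 0.17, 1.56] p [653.3, -33.5, 76.9] z [0.698, -0.104, -0.708] y [-0.701, 0.102, -0.706] F [-0.4, -0.1, -0.1] gap 46.7 gf 0.0
u 29.4 n 8.6 dy 1.3 Fu 0.2 Fn -0.3 Fy -0.2
```

>>> {"method": "jog_arm", "body": {"deltas": [{"rot": [0, 0, 0], "xyz": [-9, 1, 11], "gripper": 0.6}, {"rot": [0.014, 0.085, -0.001], "xyz": [-19, 3, 21.5], "gripper": 0.6}, {"rot": [0.027, 0.169, -0.001], "xyz": [-29, 4.5, 32], "gripper": 0.6}, {"rot": [0.04, 0.25, -0.002], "xyz": [-40, 6, 43], "gripper": 0.7}, {"rot": [0.053, 0.342, -0.002], "xyz": [-50, 7, 73], "gripper": 0.7}, {"rot": [0.053, 0.342, -0.002], "xyz": [-60, 7, 123], "gripper": 0.7}, {"rot": [0.07, 0.44, -0.002], "xyz": [-60, 0, 160], "gripper": 0.7}, {"rot": [0.09, 0.6, -0.002], "xyz": [-60, -20, 180], "gripper": 0.6}]}}

```text
time_s: 25.2
ee_pos: [0.5749, -0.0393, 0.2593]
tcp_rot: [0.06, -0.639, 0.762, -0.083]
contact_force: [-0.3, -0.0, 0.4]
finger_gap: 0.646
grip_force: 0.0
```

```bash
python3 - <<'E'
from h import *
st();s=wrist(); cv2.imwrite('pics/w10.png',s['img'])
I=Tr(LAMP,[-.01,-.18,.2])[0];print(I)
y=LAMP[2];Y=np.array([-np.sin(y),np.cos(y),0]);Z=np.array([0,0,-1.])
to(I,R.from_matrix(np.c_[np.cross(Y,Z),Y,Z]))
E
```

```text
t 25.2 q [-1.46, -0.3, 1.24, 1.76, 0.39, 1.3, 2.69] p [574.9, -39.3, 259.3] z [0.198, -0.049, -0.979] y [-0.964, 0.169, -0.203] F [-0.3, -0.0, 0.4] gap 56.2 gf 0.0
[ 0.60650415 -0.20984476  0.2       ]
xyz [29.3, -181.6, -65.3] rot [0.197, 0.124, -1.556] rows>= 8.4
```

View pics/w10.png

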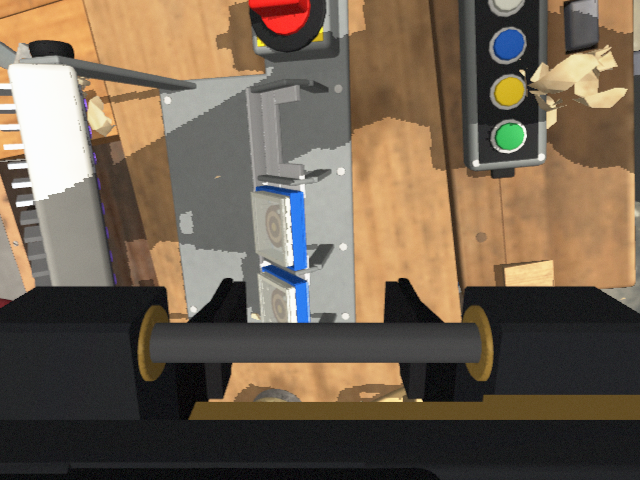

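Both dishes lie seated upside down in bays 1 and 2 (base floors up at (275,225) and (285,300)), the isolator is at (285,15), and the keys are at upper right. Moving to the isolator.

>>> {"method": "jog_arm", "body": {"deltas": [{"rot": [0.023, 0.014, -0.18], "xyz": [4, -22, 0], "gripper": 0.5}, {"rot": [0.046, 0.029, -0.36], "xyz": [8, -45, 0], "gripper": 0.5}, {"rot": [0.07, 0.043, -0.54], "xyz": [12, -67, 0], "gripper": 0.5}, {"rot": [0.092, 0.058, -0.72], "xyz": [16, -90, 0], "gripper": 0.5}, {"rot": [0.115, 0.072, -0.9], "xyz": [20, -112, 0], "gripper": 0.5}, {"rot": [0.138, 0.087, -1.08], "xyz": [24, -135, 0], "gripper": 0.5}, {"rot": [0.16, 0.1, -1.26], "xyz": [27, -158, 0], "gripper": 0.5}, {"rot": [0.18, 0.115, -1.42], "xyz": [29, -180, 0], "gripper": 0.5}]}}

```text
time_s: 26.25
ee_pos: [0.6044, -0.2175, 0.257]
tcp_rot: [0.004, 0.015, 1.0, -0.006]
contact_force: [-0.4, 0.0, 0.4]
finger_gap: 0.498
grip_force: 0.0
```

```bash
cat >> h.py <<'E'
def Rdown(a): # tool down, y axis at world azimuth a
    Y=np.array([np.cos(a),np.sin(a),0]);Z=np.array([0,0,-1.]);return R.from_matrix(np.c_[np.cross(Y,Z),Y,Z])
E
python3 - <<'E'
from h import *
st();s=wrist(); cv2.imwrite('pics/w11.png',s['img'])
I=Tr(LAMP,[-.01,-.18,.2])[0];to(I,Rdown(LAMP[2]+np.pi/2))
m=cv2.inRange(cv2.cvtColor(s['img'],cv2.COLOR_BGR2HSV),(0,170,120),(5,255,255))|cv2.inRange(cv2.cvtColor(s['img'],cv2.COLOR_BGR2HSV),(176,170,120),(180,255,255))
for c in sorted(cv2.findContours(m,0,1)[0],key=cv2.contourArea)[-3:]:
    r=cv2.minAreaRect(c);print(r, onz(s,*r[0],.11))
print('pred',proj(s,[[I[0],I[1],.11]]))
E
```

```text
t 26.25 q [-0.56, 0.5, 1.24, 1.42, -0.46, 1.54, 2.19] p [604.4, -217.5, 257.0] z [0.007, -0.013, -1.0] y [0.031, 0.999, -0.013] F [-0.4, 0.0, 0.4] gap 43.4 gf 0.0
xyz [3.2, 12.0, -56.7] rot [0.016, 0.006, -0.108] rows>= 0.9
((306.0, 4.5), (9.0, 24.0), 90.0) [ 0.45498151 -0.22066189  0.11      ]
((322.9257507324219, 210.2329864501953), (46.49744415283203, 51.673919677734375), 39.47246170043945) [ 0.60458059 -0.21245861  0.11      ]
pred [[326.22600383 212.47785199]]
```

View pics/w11.png

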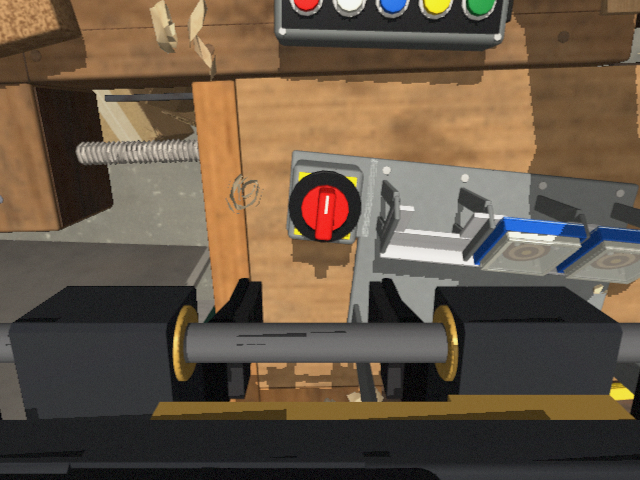

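The handle top is at (326,213) as predicted. Descending and gripping.

>>> {"method": "jog_arm", "body": {"deltas": [{"rot": [0.016, 0.006, -0.108], "xyz": [3, 12, -30], "gripper": 0.5}, {"rot": [0.016, 0.006, -0.108], "xyz": [3, 12, -70], "gripper": 0.5}, {"rot": [0.016, 0.006, -0.108], "xyz": [3, 12, -105], "gripper": 0.5}, {"rot": [0.016, 0.006, -0.108], "xyz": [3, 12, -135], "gripper": 0.5}, {"rot": [0.016, 0.006, -0.108], "xyz": [3, 12, -135], "gripper": 0.5}]}}

```text
time_s: 26.92
ee_pos: [0.6056, -0.2034, 0.1203]
tcp_rot: [-0.001, 0.066, 0.998, 0.002]
contact_force: [0.2, -0.4, 1.0]
finger_gap: 0.501
grip_force: 0.0
```

```bash
python3 - <<'E'
from h import *
st();I=Tr(LAMP,[-.01,-.18,.084])[0];to(I,Rdown(LAMP[2]+np.pi/2))
E
```

```text
t 26.93 q [-0.55, 0.59, 1.17, 1.6, -0.56, 1.33, 2.14] p [605.6, -203.4, 120.3] z [-0.002, 0.004, -1.0] y [0.132, 0.991, 0.003] F [0.2, -0.4, 1.0] gap 43.6 gf 0.0
xyz [0.9, -6.4, -36.3] rot [-0.004, -0.002, -0.016] rows>= 0.6
```

>>> {"method": "jog_arm", "body": {"deltas": [{"rot": [-0.004, 0, -0.016], "xyz": [1, -6.4, 0], "gripper": 0.5}, {"rot": [-0.004, 0, -0.016], "xyz": [1, -6.4, -12], "gripper": 0.5}, {"rot": [-0.004, 0, -0.016], "xyz": [1, -6.4, -24], "gripper": 0.5}, {"rot": [-0.004, 0, -0.016], "xyz": [1, -6.4, -36], "gripper": 0.5}, {"rot": [-0.004, 0, -0.016], "xyz": [1, -6.4, -36], "gripper": 0.4}]}}

```text
time_s: 27.55
ee_pos: [0.6073, -0.211, 0.0853]
tcp_rot: [0.0, 0.075, 0.997, -0.001]
contact_force: [0.5, 1.0, -0.8]
finger_gap: 0.451
grip_force: 0.0
```

```bash
python3 - <<'E'
from h import *
st();I=Tr(LAMP,[-.01,-.18,.084])[0];to(I,Rdown(LAMP[2]+np.pi/2))
E
```

```text
t 27.55 q [-0.52, 0.63, 1.14, 1.63, -0.6, 1.27, 2.15] p [607.3, -211.0, 85.3] z [0.0, -0.001, -1.0] y [0.15, 0.989, -0.001] F [0.5, 1.0, -0.8] gap 39.2 gf 0.0
xyz [-0.7, 1.2, -1.3] rot [0.001, 0.0, 0.002] rows>= 0.0
```

Close, then turn clockwise.

>>> {"method": "jog_arm", "body": {"deltas": [{"rot": [0, 0, 0], "xyz": [-0.5, 1, -1], "gripper": 0.3}, {"rot": [0, 0, 0], "xyz": [-0.5, 1, -1], "gripper": 0}, {"rot": [0, 0, 0], "xyz": [-0.5, 1, -1], "gripper": 0}, {"rot": [0, 0, 0], "xyz": [-0.5, 1, -1], "gripper": 0}, {"rot": [0, 0, 0], "xyz": [-0.5, 1, -1], "gripper": 0}], "squeeze": 15}}

```text
time_s: 28.18
ee_pos: [0.6076, -0.2106, 0.0858]
tcp_rot: [0.001, 0.075, 0.997, -0.001]
contact_force: [-0.3, -0.1, -0.5]
finger_gap: 0.021
grip_force: 0.0
```

```bash
python3 - <<'E'
from h import *
st()
E
```

```text
t 28.18 q [-0.53, 0.63, 1.15, 1.63, -0.6, 1.27, 2.15] p [607.6, -210.6, 85.8] z [0.002, -0.002, -1.0] y [0.15, 0.989, -0.001] F [-0.3, -0.1, -0.5] gap 1.9 gf 0.0
```

```bash
python3 - <<'E'
from h import *
s=imaging.snapshot('scene'); i=s['img'][170:250,320:420]
t=imaging.snapshot('top'); j=t['img'][215:295,335:435]
cv2.imwrite('pics/s12.png',cv2.resize(np.hstack([i,j]),None,fx=4,fy=4,interpolation=2))
E
```

```text
(no output)
```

View pics/s12.png

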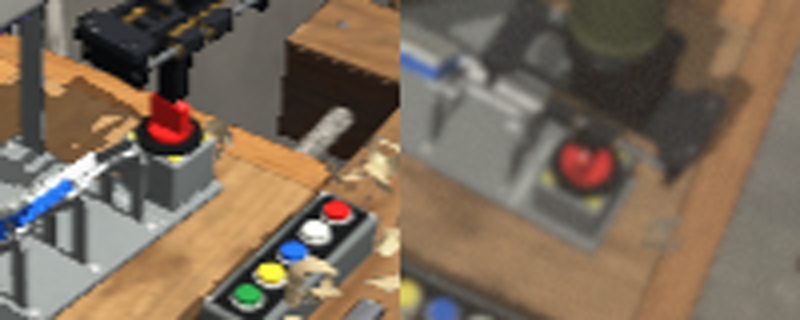

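```bash
python3 - <<'E'
from h import *
s=imaging.snapshot('scene');t=imaging.snapshot('top');o=manip.get_obs();p=o['ee_pos']
def C(s,P,a): return np.round((proj(s,P)[0]-a)*4).tolist()
for nm,P in (('tcp',p),('tcp+30',p+[0,0,.03]),('iso',[*Tr(LAMP,[-.01,-.18,.11])[0]])):
    print(nm,C(s,P,[320,170]),[C(t,P,[335,215])[0]+400,C(t,P,[335,215])[1]])
for n,q,(x0,y0) in (('s',s,(320,170)),('t',t,(335,215))):
    h=cv2.cvtColor(q['img'],cv2.COLOR_BGR2HSV);m=(cv2.inRange(h,(0,150,90),(6,255,255))|cv2.inRange(h,(174,150,90),(180,255,255)))[y0:y0+80,x0:x0+100]
    c=max([c for c in cv2.findContours(m,0,1)[0]],key=cv2.contourArea);r=cv2.boundingRect(c);print(n,r,[np.round(onz(q,x0+r[0]+r[2]/2,y0+r[1]+r[3]/2,z),4) for z in(.08,.095,.11)])
E
```

```text
tcp [169.0, 120.0] [583.0, 156.0]
tcp+30 [171.0, 94.0] [587.0, 140.0]
iso [171.0, 100.0] [585.0, 143.0]
s (37, 23, 12, 13) [array([ 0.6107, -0.2207,  0.08  ]), array([ 0.6006, -0.2038,  0.095 ]), array([ 0.5905, -0.1868,  0.11  ])]
t (40, 36, 13, 10) [array([ 0.6041, -0.215 ,  0.08  ]), array([ 0.5964, -0.2163,  0.095 ]), array([ 0.5887, -0.2177,  0.11  ])]
```

```bash
python3 - <<'E'
from h import *
s=wrist();cv2.imwrite('pics/w13.png',s['img']);o=manip.get_obs();p=o['ee_pos'];I=Tr(LAMP,[-.01,-.18,0])[0]
print('tcp',proj(s,p),'iso z78,110',proj(s,[I+[0,0,.078],I+[0,0,.11]]).round())
c,q=np.cos(LAMP[2]),np.sin(LAMP[2])
print('bar ends top',proj(s,[I+[c*.02,q*.02,.11],I-[c*.02,q*.02,-.11]]).round())
im=s['img'];h=cv2.cvtColor(im,cv2.COLOR_BGR2HSV)
red=(cv2.inRange(h,(0,150,60),(8,255,255))|cv2.inRange(h,(172,150,60),(180,255,255)))>0
dk=im.max(2)<70
for v in range(180,420,8): print(v,''.join('R' if red[v:v+8,u:u+8].mean()>.4 else '#' if dk[v:v+8,u:u+8].mean()>.5 else 'y' if (abs(h[v:v+8,u:u+8,0].astype(int)-27)<5).mean()>.5 and h[v:v+8,u:u+8,1].mean()>150 else '.' for u in range(160,480,8)))
E
```

```text
tcp [[313.90925552 275.82869031]] iso z78,110 [[315. 268.]
 [315. 294.]]
bar ends top [[315. 337.]
 [315. 248.]]
180 ........................................
188 ........................................
196 ........................................
204 ........................................
212 ...............########.y......#........
220 .............y###########......##.......
228 .............#############.....###......
236 ............####RRRRRR####......##......
244 ............###RRRRRRRR####......#......
252 ...........###RRRRRRRRRR###......##.....
260 ...........###RRRRRRRRRR###......##.....
268 ...........###RRRRRRRRRRR##...##.#......
276 ............##RRRRR.R#RRR##...#####.....
284 .#####################################..
292 #######################################.
300 ########################################
308 ################.#####.#################
316 ################.#####.#################
324 ################.#.....#################
332 ################.......#################
340 ################.......#################
348 ################.......#################
356 ################.......#################
364 ################.#####.#################
372 ################.#####.#################
380 ########################################
388 ########################################
396 ##################......................
404 ........................................
412 #.........#........#..........#........#
```

The crop shows the closed fingers at the handle, hidden by the red bar on the scene side, yet the gap reads shut. I'll look closely with one mosaic.

```bash
python3 - <<'E'
from h import *
a=cv2.imread('pics/w11.png')[140:260,270:390];b=cv2.imread('pics/w13.png')[195:315,250:370]
s=imaging.snapshot('scene')['img'];c=s[175:215,340:380]
z=lambda i,k:cv2.resize(i,(k,k),interpolation=cv2.INTER_CUBIC)
cv2.imwrite('pics/m13.png',np.hstack([z(a,265),z(b,265),z(c,265)]))
E
```

```text
(no output)
```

View pics/m13.png

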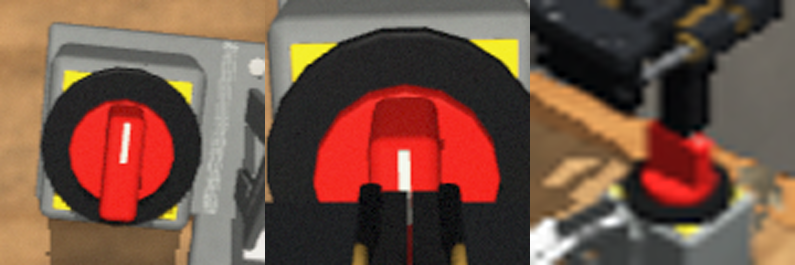

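The mosaic's middle panel shows both fingers straddling the bar and touching it, so the gap reading is misleading and the bar is held. Turning clockwise.

>>> {"method": "jog_arm", "body": {"deltas": [{"rot": [0, 0, -0.15], "xyz": [0, 0, 0], "gripper": 0}, {"rot": [0, 0, -0.3], "xyz": [0, 0, 0], "gripper": 0}, {"rot": [0, 0, -0.45], "xyz": [0, 0, 0], "gripper": 0}, {"rot": [0, 0, -0.6], "xyz": [0, 0, 0], "gripper": 0}, {"rot": [0, 0, -0.75], "xyz": [0, 0, 0], "gripper": 0}]}}

```text
time_s: 29.1
ee_pos: [0.6076, -0.2106, 0.0857]
tcp_rot: [0.001, 0.437, 0.899, -0.001]
contact_force: [0.3, 0.6, -0.2]
finger_gap: 0.005
grip_force: 0.0
```

```bash
python3 - <<'E'
from h import *
o=st();print(o['wrist_torque'],np.degrees(np.arctan2(*Rq(o['tcp_rot']).as_matrix()[[1,0],1])))
s=wrist();cv2.imwrite('pics/w14.png',s['img']);im=s['img']
P=[[*o['ee_pos'][:2],.11]]
print(proj(s,P),proj(s,o['ee_pos']))
w=(im.min(2)>190)
c,r=200,200
for v in range(204,290,4): print(v,''.join('W' if w[v:v+4,u:u+4].mean()>.4 else '#' if im[v:v+4,u:u+4].max(2).mean()<60 else 'R' if im[v:v+4,u:u+4,2].mean()>1.8*im[v:v+4,u:u+4,1].mean() and im[v:v+4,u:u+4,2].mean()>200 else 'r' if im[v:v+4,u:u+4,2].mean()>1.8*im[v:v+4,u:u+4,1].mean() else '.' for u in range(230,400,4)))
E
```

```text
t 29.1 q [-0.55, 0.67, 1.21, 1.63, -0.65, 1.3, 1.43] p [607.6, -210.6, 85.7] z [0.0, -0.003, -1.0] y [0.787, 0.617, -0.002] F [0.3, 0.6, -0.2] gap 0.4 gf 0.0
[ 0.09890225 -0.15453644 -0.03719349] 38.12937955689126
[[312.32180025 297.66850495]] [[312.72502303 277.03424723]]
204 ...........................................
208 ...................#######....#............
212 ...............##############..#...........
216 .............####################..........
220 ............######################.........
224 ...........########################........
228 ..........##########################.......
232 .........##########rrrrr#############......
236 ........########.rrrRRRrrrr#########.#.....
240 ........#######rrRRRRRRRRRRr########..#....
244 .......#######rrrrrRRRRRRRRRrr#######......
248 .......######rRrrrrrRRRRRRRRRr#######......
252 .......#####rrrrrrrrrRRRRRRRRRr######......
256 .......#####rrrrrrrrrrRRRRRRRRRr#####......
260 ......#####rrrrrrrrrrrrRRRRRRRRr######.....
264 ......#####rrrrRRrrrrrrrRRRRRRRR#####......
268 ......#####rrrRRRRrrrrrrrRRRRRRR#####......
272 ......#####rRR.RRRRRrrrrrrrRRRRRr####......
276 ......#####rRRWWrrRrrrrrr#rrRRRRr####......
280 .......####rRRR.##rrrr#####rrRRR#####......
284 .......####rrrrr#####r######rrrr#####......
288 #####################r#####################
```

>>> {"method": "jog_arm", "body": {"deltas": [{"rot": [0, 0, 0], "xyz": [0, 0, 0], "gripper": 0.6}, {"rot": [0, 0, 0], "xyz": [0, 0, 0], "gripper": 0.6}, {"rot": [0, 0, 0.17], "xyz": [0, 0, 0], "gripper": 0.6}, {"rot": [0, 0, 0.34], "xyz": [0, 0, 0], "gripper": 0.6}, {"rot": [0, 0, 0.5], "xyz": [0, 0, 0], "gripper": 0.6}, {"rot": [0, 0, 0.65], "xyz": [0, 0, 0], "gripper": 0.6}, {"rot": [0, 0, 0.75], "xyz": [0, 0, 0], "gripper": 0.6}, {"rot": [0, 0, 0.75], "xyz": [0, 0, 0], "gripper": 0.6}]}}

```text
time_s: 30.15
ee_pos: [0.6076, -0.2106, 0.0859]
tcp_rot: [0.001, 0.075, 0.997, -0.001]
contact_force: [-0.2, -0.3, -0.1]
finger_gap: 0.602
grip_force: 0.0
```

```bash
cat >> h.py <<'E'
def asc(s,u0,u1,v0,v1,k=4):
    im=s['img'].astype(float)
    for v in range(v0,v1,k):
        l=''
        for u in range(u0,u1,k):
            b,g,r=im[v:v+k,u:u+k].reshape(-1,3).mean(0)
            l+='W' if min(b,g,r)>190 else '#' if max(b,g,r)<55 else ('R' if r>200 else 'r') if r>1.8*g and r>1.8*b else 'y' if r>1.6*b and g>1.4*b and r>150 else '.'
        print(v,l)
E
python3 - <<'E'
from h import *
st();s=wrist();cv2.imwrite('pics/w15.png',s['img']);asc(s,230,400,204,300)
E
```

```text
t 30.15 q [-0.48, 0.57, 1.05, 1.63, -0.52, 1.24, 2.1] p [607.6, -210.6, 85.9] z [0.003, -0.001, -1.0] y [0.15, 0.989, -0.001] F [-0.2, -0.3, -0.1] gap 52.3 gf 0.0
204 yyyyy......................................
208 yyyyy.............#######..................
212 yyyyy.....yyy.##############.yyyyy.........
216 yyyyy...yyyy.################.yyyy.........
220 yyyyy...yyy####################.yy.........
224 yyyyy...y.######################.y.........
228 yyyyy...y########################..........
232 yyyyy...##########rrrrrr##########.........
236 yyyyy..#########rrrrRrrrrr#########........
240 yyyyy..#######rrRRrrrrrrRRrr#######........
244 yyyyyy#######rrRRrrrrrrrrRRRr#######.......
248 yyyyyy######rRRRRrrrrrrrrRRRRr######.......
252 yyyyy.######rRRRRrrrrrrrrRRRRr######.......
256 yyyyy.#####rRRRRRrRRRRRRrRRRRRr######......
260 yyyyy.#####rRRRRRRRRRRRRrRRRRRR######......
264 yyyyy.#####RRRRRRRRRWRRRrRRRRRRr#####......
268 yyyyy.####rRRRRRRRRRW.RRrRRRRRRr#####......
272 yyyyy.####rRRRRRRRRRW.RRrRRRRRRr#####......
276 ..yyy.####rRRRRRRRRR..RRrRRRRRRr#####......
280 ##....####rRRRRRRRRR..RRrRRRRRRr####....###
284 #####.#####RRRRRRRRR..RRrRRRRRR#####..#####
288 #####..####rRRRRRRRR..RRrrRRRRR#####..#####
292 #####..####rRRRRRRRR..RRrrRRRRr####...#####
296 #####...####rRRRRRRRRRRRrrRRRr#####..######
```

>>> {"method": "jog_arm", "body": {"deltas": [{"rot": [0, 0, 0], "xyz": [0, 0, 0], "gripper": 0.25}, {"rot": [0, 0, 0], "xyz": [0, 0, 0], "gripper": 0.25}, {"rot": [0, 0, 0], "xyz": [0, 0, 0], "gripper": 0.25}, {"rot": [0, 0, 0], "xyz": [0, 0, 0], "gripper": 0.25}], "squeeze": 30}}

```text
time_s: 30.7
ee_pos: [0.6075, -0.2105, 0.0856]
tcp_rot: [0.001, 0.075, 0.997, -0.001]
contact_force: [-0.6, 0.1, 1.0]
finger_gap: 0.276
grip_force: 0.0
```

```bash
python3 - <<'E'
from h import *
st();s=wrist();cv2.imwrite('pics/w16.png',s['img']);asc(s,250,380,232,320)
E
```

```text
t 30.7 q [-0.48, 0.57, 1.05, 1.63, -0.52, 1.24, 2.1] p [607.5, -210.5, 85.6] z [0.002, -0.002, -1.0] y [0.15, 0.989, -0.002] F [-0.6, 0.1, 1.0] gap 24.0 gf 0.0
232 ...##########rrrrrr##########....
236 ...########rrrrRRrrrr#########...
240 ..#######rrRRrrrrrrRRrr#######...
244 y#######rrRRrrrrrrrrRRRr#######..
248 y######rRRRRrrrrrrrrRRRRr######..
252 .######rRRRRrrrrrrrrRRRRr######..
256 .#####rRRRRRrRRRRRRrRRRRRr######.
260 .#####RRRRRRRRRRRRRrRRRRRR######.
264 .####.RRRRRRRRRWRRRrRRRRRRr#####.
268 .####rRRRRRRRRRWRRRrRRRRRRr#####.
272 .####rRRRRRRRRRW.RRrRRRRRRr#####.
276 .####rRRRRRRRRRW.RRrRRRRRRr#####.
280 .#####rrrRRRRRRW.RRrRRRRrrr####..
284 y#######rRRRRRRW.RRrRRRR#######..
288 y.#######RRRRRRW.RRrRRRR#######..
292 y.#######RRRRRRW.RRrrRRR#######..
296 y.#######RRRRRRRRRRrrRRR#######..
300 y.#######RRrRRRRRRRrrRRr#######..
304 .########rrRRRRRRRRrRRr#########.
308 ###########rRRRRRRRrrr###########
312 ############rRRRRRRr#############
316 ############rRRRRRRr#############
```

>>> {"method": "jog_arm", "body": {"deltas": [{"rot": [0, 0, 0], "xyz": [0, 0, 0], "gripper": 0.12}, {"rot": [0, 0, 0], "xyz": [0, 0, 0], "gripper": 0.12}, {"rot": [0, 0, 0], "xyz": [0, 0, 0], "gripper": 0.12}]}}

```text
time_s: 31.12
ee_pos: [0.6076, -0.2106, 0.0857]
tcp_rot: [0.001, 0.075, 0.997, -0.001]
contact_force: [0.4, 0.4, -0.5]
finger_gap: 0.129
grip_force: 0.0
```

```bash
python3 - <<'E'
from h import *
st();s=wrist();cv2.imwrite('pics/w17.png',s['img']);asc(s,250,380,252,320)
E
```

```text
t 31.12 q [-0.48, 0.57, 1.05, 1.63, -0.52, 1.24, 2.1] p [607.6, -210.6, 85.7] z [0.002, -0.002, -1.0] y [0.15, 0.989, -0.001] F [0.4, 0.4, -0.5] gap 11.2 gf 0.0
252 .######rRRRRrrrrrrrrRRRRr######..
256 .#####rRRRRRrRRRRRRrRRRRRr######.
260 .#####RRRRRRRRRRRRRrRRRRRR######.
264 .####.RRRRRRRRRWRRRrRRRRRRr#####.
268 .####rRRRRRRRRRW.RRrRRRRRRr#####.
272 .####rRRRRRRRRRW.RRRRRRRRRr#####.
276 .####rRRrrRRRRRW.RRrRRRrrRr####..
280 .####rRr##rrrRRW.RRrrrr##rr####..
284 .#####R######rRW.RRr#####r#####..
288 ######r######rRW.RRr#############
292 #############rR..RRr#############
296 #############rRRRRRr#############
300 #############rRRRRRr#############
304 ####.########rRRRRRr########.####
308 ###..########rRRRRRr#######...###
312 ###..########rRRRRRr#######...###
316 ###y..#######rRRRRRr#######..y###
```

>>> {"method": "jog_arm", "body": {"deltas": [{"rot": [0, 0, 0], "xyz": [0, 4, 0], "gripper": 0.12}, {"rot": [0, 0, 0], "xyz": [0, 8, 0], "gripper": 0.12}, {"rot": [0, 0, 0], "xyz": [0, 8, 0], "gripper": 0.12}]}}

```text
time_s: 31.55
ee_pos: [0.6078, -0.2017, 0.0856]
tcp_rot: [0.001, 0.075, 0.997, -0.001]
contact_force: [-0.1, -0.1, -0.0]
finger_gap: 0.12
grip_force: 0.0
```

```bash
python3 - <<'E'
from h import *
st();s=wrist();cv2.imwrite('pics/w18.png',s['img']);asc(s,250,380,232,320)
o=manip.get_obs();M=Rq(o['tcp_rot']).as_matrix()
for p in ((9.5,5,0),(-9.5,5,0),(9.5,5,-20),(-9.5,5,-20)): print(p,proj(s,o['ee_pos']+M@np.array(p)/1e3))
for l in ('isolator_grip','isolator'): print(l,imaging.boxes_of(l,s)[:2])
E
```

```text
t 31.55 q [-0.5, 0.57, 1.05, 1.64, -0.52, 1.24, 2.08] p [607.8, -201.7, 85.6] z [0.002, -0.001, -1.0] y [0.149, 0.989, -0.001] F [-0.1, -0.1, -0.0] gap 10.5 gf 0.0
232 ########################......WW.
236 #######rrrrrrrrr#########.....WW.
240 ######rRrrrrrrRRrr########....WW.
244 ####rrRRrrrrrrrRRrr#######....WW.
248 ###rRRRrrrrrrrrRRRRr#######...WW.
252 ###rRRRrrrrrrrrRRRRrr######...WW.
256 ##rRRRRrrrrrrrrRRRRRr######...WW.
260 #rRRRRRRRRRRRRrrRRRRRr#####...WW.
264 #rRRRRRRRR.RRRrRRRRRRr#####...WW.
268 #rRRRRRRRRWRRRrRRRRRRr#####...WW.
272 #rRRRRRRRRWRRRrRRRRRRR#####...WW.
276 #RRRRRRRrrWRRRrRRRRRRR#####...WW.
280 #RRRRRRr##.rrRrrRRRRrr#####...WW.
284 #rrrrRRr#####RrrRRRr#######......
288 #####RR######RrrRRRr#######.#####
292 #####Rr######rrrRRRr######..#####
296 #####Rr######rrrRRRr######..#####
300 #####rr######rrrRRRr#######.#####
304 ####.r#######rrrRRRr#######..####
308 ###...#######rrrRr#########..####
312 ###...#######rrrr##########...###
316 ###...#######rr############.y.###
(9.5, 5, 0) [[323.69197599 256.61029465]]
(-9.5, 5, 0) [[323.44640663 294.20716914]]
(9.5, 5, -20) [[324.65918108 271.17245445]]
(-9.5, 5, -20) [[324.36207636 312.26094218]]
isolator_grip [{'extent': [296.5, 279.1, 86.6, 88.3], 'p': 0.71}, {'extent': [598.8, 291.3, 77.1, 62.6], 'p': 0.5}]
isolator [{'extent': [297.9, 279.8, 87.6, 84.7], 'p': 0.81}]
```

>>> {"method": "jog_arm", "body": {"deltas": [{"rot": [0, 0, 0], "xyz": [0, -4, 0], "gripper": 0.4}, {"rot": [0, 0, 0], "xyz": [0, -8, 0], "gripper": 0.4}, {"rot": [0, 0, 0], "xyz": [0, -8.5, 0], "gripper": 0.4}, {"rot": [0, 0, 0], "xyz": [0, -8.5, -2], "gripper": 0.4}, {"rot": [0, 0, 0], "xyz": [0, -8.5, -4], "gripper": 0.4}, {"rot": [0, 0, 0], "xyz": [0, -8.5, -6], "gripper": 0.4}]}}

```text
time_s: 32.45
ee_pos: [0.6076, -0.2108, 0.0795]
tcp_rot: [0.001, 0.075, 0.997, -0.001]
contact_force: [-0.3, 0.1, 0.3]
finger_gap: 0.4
grip_force: 0.0
```

```bash
python3 - <<'E'
from h import *
print(manip.grip_point_offset);st()
E
```

```text
0.0187
t 32.45 q [-0.47, 0.58, 1.05, 1.64, -0.52, 1.23, 2.1] p [607.6, -210.8, 79.5] z [0.002, -0.002, -1.0] y [0.15, 0.989, -0.001] F [-0.3, 0.1, 0.3] gap 34.8 gf 0.0
```

>>> {"method": "jog_arm", "body": {"deltas": [{"rot": [0, 0, 0], "xyz": [0, 0, -1.5], "gripper": 0.4}, {"rot": [0, 0, 0], "xyz": [0, 0, -3], "gripper": 0.4}, {"rot": [0, 0, 0], "xyz": [0, 0, -4], "gripper": 0.4}, {"rot": [0, 0, 0], "xyz": [0, 0, -4], "gripper": 0.4}]}}

```text
time_s: 32.95
ee_pos: [0.6075, -0.211, 0.0756]
tcp_rot: [0.001, 0.075, 0.997, -0.001]
contact_force: [-0.4, -0.5, -0.0]
finger_gap: 0.401
grip_force: 0.0
```

>>> {"method": "jog_arm", "body": {"deltas": [{"rot": [0, 0, 0], "xyz": [0, 0, -1.5], "gripper": 0.4}, {"rot": [0, 0, 0], "xyz": [0, 0, -3], "gripper": 0.4}, {"rot": [0, 0, 0], "xyz": [0, 0, -4.5], "gripper": 0.4}, {"rot": [0, 0, 0], "xyz": [0, 0, -6], "gripper": 0.4}, {"rot": [0, 0, 0], "xyz": [0, 0, -6], "gripper": 0.4}]}}

```text
time_s: 33.58
ee_pos: [0.6075, -0.211, 0.0695]
tcp_rot: [0.001, 0.075, 0.997, -0.001]
contact_force: [-0.2, -0.1, -0.1]
finger_gap: 0.396
grip_force: 0.0
```

```bash
python3 - <<'E'
from h import *
st();s=wrist();cv2.imwrite('pics/w19.png',s['img']);asc(s,240,390,224,320)
E
```

```text
t 33.58 q [-0.47, 0.59, 1.04, 1.65, -0.53, 1.22, 2.11] p [607.5, -211.0, 69.5] z [0.002, -0.002, -1.0] y [0.15, 0.989, -0.001] F [-0.2, -0.1, -0.1] gap 34.4 gf 0.0
224 yy..yyyyy.##################.yyy......
228 yy..yyyy#####################.yy......
232 yy...y.########################y......
236 yy...y#########################.......
240 yy...############.rr############......
244 yy..##########rrrrrrrrrr#########.....
248 yy..########rrRrrrrrrrRrr#########....
252 yy.########rrRRrrrrrrrRRRrr#######....
256 yy.#######rRRRrrrrrrrrrRRRrr#######...
260 yy.######rRRRRrrrrrrrrrRRRRr#######...
264 yy#######rRRRRrrrrrrrrrRRRRRr######...
268 y.######rRRRRRrrrrrrrrrRRRRRRr######..
272 y.######RRRRRRrRRRRRRRrRRRRRRr######..
276 y.#####rRRRRRRRRRR.RRRrRRRRRRr######..
280 y.######RRRRRRRRRRWRRRrRRRRRRr######..
284 y.######RRRRRRRRRRWRRRrRRRRRRr######..
288 y.######RRRRRRRRRRWRRRrRRRRRRr######..
292 y#######rRRRRRRRRRWRRRrRRRRRRr#######.
296 .#######rrRRRRRRRRWRRRrRRRRRRr#######.
300 ########rrRRRRRRRRWRRRrRRRRRRr########
304 ########rrrRRRRRRRWRRRrrRRRRR#########
308 #########rrRRRRRRRWRRRrrRRRRr#########
312 ##########rRRRRRRR.RRRrrRRRr##########
316 ##########rRRRRRRRRRRRrrRRr###########
```

>>> {"method": "jog_arm", "body": {"deltas": [{"rot": [0, 0, 0], "xyz": [0, 0, -4], "gripper": 0.4}, {"rot": [0, 0, 0], "xyz": [0, 0, -4], "gripper": 0.2}, {"rot": [0, 0, 0], "xyz": [0, 0, -4], "gripper": 0}, {"rot": [0, 0, 0], "xyz": [0, 0, -4], "gripper": 0}, {"rot": [0, 0, 0], "xyz": [0, 0, -4], "gripper": 0}, {"rot": [0, 0, 0], "xyz": [0, 0, -4], "gripper": 0}], "squeeze": 15}}

```text
time_s: 34.38
ee_pos: [0.6076, -0.2113, 0.0658]
tcp_rot: [0.001, 0.075, 0.997, -0.001]
contact_force: [0.2, -0.7, -0.5]
finger_gap: 0.158
grip_force: 14.9
```

Now the bar is gripped (13.7 mm, 15 N): the real finger ends sit about 25 mm higher than the reported TCP. Turning.

>>> {"method": "jog_arm", "body": {"deltas": [{"rot": [0, 0, -0.15], "xyz": [0, 0, 0], "gripper": 0}, {"rot": [0, 0, -0.3], "xyz": [0, 0, 0], "gripper": 0}, {"rot": [0, 0, -0.45], "xyz": [0, 0, 0], "gripper": 0}, {"rot": [0, 0, -0.6], "xyz": [0, 0, 0], "gripper": 0}, {"rot": [0, 0, -0.75], "xyz": [0, 0, 0], "gripper": 0}, {"rot": [0, 0, -0.9], "xyz": [0, 0, 0], "gripper": 0}, {"rot": [0, 0, -1.05], "xyz": [0, 0, 0], "gripper": 0}, {"rot": [0, 0, -1.2], "xyz": [0, 0, 0], "gripper": 0}]}}

```text
time_s: 35.38
ee_pos: [0.6089, -0.2098, 0.0658]
tcp_rot: [0.001, 0.626, 0.78, -0.0]
contact_force: [2.0, 0.9, -0.5]
finger_gap: 0.163
grip_force: 14.9
```

```bash
python3 - <<'E'
from h import *
o=st();y=Rq(o['tcp_rot']).as_matrix()[:,1];print(np.degrees(np.arctan2(y[1],y[0])),'target -8.5', o['wrist_torque'])
s=wrist();asc(s,240,390,224,300)
E
```

```text
t 35.38 q [-0.55, 0.7, 1.2, 1.65, -0.68, 1.27, 1.0] p [608.9, -209.8, 65.8] z [0.001, -0.002, -1.0] y [0.977, 0.215, 0.001] F [2.0, 0.9, -0.5] gap 14.2 gf 14.9
12.430637507959485 target -8.5 [ 0.20457781 -0.65890105  0.06126147]
224 yy.....yyy##################..........
228 y......y.#####################........
232 y........######################.......
236 y......#########################......
240 ......###########################.....
244 .....##########.rrrrrr.###########....
248 .....########rrrrRRrrrrrr#########.y..
252 ....########rrrrrrrrrrRRrr########.yyy
256 ...########rrrrrrrrrrrrrrrr########yyy
260 ...#######rrrrrrrrrrrrrrrrrr#######.y.
264 ..#######rrrrrrrrrrrrrrrrrrrr#######y.
268 ..######rrrrrrrrrrrrrrrrrrrrr#######..
272 ..######rrrrrrrrrrrrrrrrrrrrrr######..
276 ..######rrrrrrrrrrrrrrrrrrrrrr######..
280 ..#####rr###rrrrrr.rrrrrrr###r######..
284 ..#####rr#####rrrr..rrrr#####rr######.
288 #######rr#####rrrr..rrrr#####rr#######
292 #######r######rrrr..rrrr#####rr#######
296 #######r######rrrr..rrrr##############
```

>>> {"method": "jog_arm", "body": {"deltas": [{"rot": [0, 0, -0.13], "xyz": [0, 0, 0], "gripper": 0}, {"rot": [0, 0, -0.25], "xyz": [0, 0, 0], "gripper": 0}, {"rot": [0, 0, -0.35], "xyz": [0, 0, 0], "gripper": 0}, {"rot": [0, 0, -0.4], "xyz": [0, 0, 0], "gripper": 0}, {"rot": [0, 0, -0.4], "xyz": [0, 0, 0], "gripper": 0}]}}

```text
time_s: 36.05
ee_pos: [0.6095, -0.2097, 0.0658]
tcp_rot: [0.001, 0.766, 0.643, -0.0]
contact_force: [5.2, 0.7, 0.3]
finger_gap: 0.166
grip_force: 15.4
```

```bash
python3 - <<'E'
from h import *
o=st();y=Rq(o['tcp_rot']).as_matrix()[:,1];print(np.degrees(np.arctan2(y[1],y[0])),'target -8.5', o['wrist_torque'])
E
```

```text
t 36.05 q [-0.55, 0.71, 1.21, 1.65, -0.69, 1.28, 0.62] p [609.5, -209.7, 65.8] z [0.001, -0.002, -1.0] y [0.985, -0.174, 0.001] F [5.2, 0.7, 0.3] gap 14.5 gf 15.4
-10.025832686630716 target -8.5 [ 0.30058886 -1.28021385  0.38624805]
```

The isolator is against its stop (turned 91°, 0.39 N m). Releasing and going to the keys.

>>> {"method": "jog_arm", "body": {"deltas": [{"rot": [0, 0, 0], "xyz": [0, 0, 0], "gripper": 0.4}, {"rot": [0, 0, 0], "xyz": [0, 0, 0], "gripper": 0.5}, {"rot": [0, 0, 0], "xyz": [0, 0, 25], "gripper": 0.5}, {"rot": [0, 0, 0], "xyz": [0, 0, 65], "gripper": 0.5}, {"rot": [0, 0, 0], "xyz": [0, 0, 120], "gripper": 0.3}, {"rot": [0, 0, 0], "xyz": [-40, 0, 150], "gripper": 0}, {"rot": [0, 0, 0], "xyz": [-90, 0, 160], "gripper": 0}, {"rot": [0, 0, 0], "xyz": [-140, 0, 160], "gripper": 0}]}}

```text
time_s: 37.05
ee_pos: [0.4713, -0.2129, 0.2271]
tcp_rot: [0.0, 0.769, 0.639, -0.003]
contact_force: [-0.8, 1.1, 1.9]
finger_gap: 0.129
grip_force: 0.0
```

```bash
cat > keys.py <<'E'
from h import *
def keys():
    s=wrist(); h=cv2.cvtColor(s['img'],cv2.COLOR_BGR2HSV);cv2.imwrite('pics/k.png',s['img'])
    out={}
    for n,lo,hi in (('green',(50,120,50),(85,255,255)),('yellow',(24,150,120),(33,255,255)),('blue',(100,150,80),(120,255,255)),('white',(0,0,190),(180,40,255)),('red',(0,170,100),(6,255,255)),('red2',(174,170,100),(180,255,255))):
        m=cv2.inRange(h,lo,hi)
        for c in cv2.findContours(m,0,1)[0]:
            a=cv2.contourArea(c);(x,y),r=cv2.minEnclosingCircle(c)
            if a>150 and a>.6*np.pi*r*r and r<40: print(n,round(x),round(y),round(r,1),np.round(onz(s,x,y,.0555)[:2]*1e3,1).tolist())
    return s
E
python3 - <<'E'
from keys import *
st();s=keys()
for l in ('control_box','key_white','isolator_grip'): print(l,[(round(d['p'],2),np.round(d['extent']).tolist()) for d in imaging.boxes_of(l,s)][:3])
E
```

```text
t 37.05 q [-0.83, -0.01, 1.21, 1.76, 0.01, 1.39, 0.2] p [471.3, -212.9, 227.1] z [-0.004, -0.004, -1.0] y [0.983, -0.183, -0.003] F [-0.8, 1.1, 1.9] gap 11.3 gf 0.0
green 249 47 15.3 [443.8, -78.5]
yellow 257 95 14.1 [441.9, -114.2]
blue 264 140 13.5 [439.9, -149.8]
white 270 182 16.3 [437.8, -185.2]
red 277 223 12.6 [435.9, -221.0]
control_box [(0.58, [263.0, 128.0, 108.0, 247.0]), (0.3, [486.0, 184.0, 56.0, 61.0])]
key_white [(0.78, [271.0, 184.0, 25.0, 28.0])]
isolator_grip [(0.73, [488.0, 183.0, 59.0, 62.0])]
```

>>> {"method": "jog_arm", "body": {"deltas": [{"rot": [0, 0, 0.06], "xyz": [-17, 14, -20], "gripper": 0}, {"rot": [0, 0, 0.13], "xyz": [-33.5, 27.7, -50], "gripper": 0}, {"rot": [0, 0, 0.13], "xyz": [-33.5, 27.7, -90], "gripper": 0}, {"rot": [0, 0, 0.13], "xyz": [-33.5, 27.7, -130], "gripper": 0}, {"rot": [0, 0, 0.13], "xyz": [-33.5, 27.7, -155], "gripper": 0}, {"rot": [0, 0, 0.13], "xyz": [-33.5, 27.7, -155], "gripper": 0}], "squeeze": 20}}

```text
time_s: 38.0
ee_pos: [0.4378, -0.1841, 0.07]
tcp_rot: [-0.001, 0.725, 0.688, -0.006]
contact_force: [-0.2, 0.6, 0.7]
finger_gap: 0.003
grip_force: 0.0
```

```bash
python3 - <<'E'
from keys import *
st();s=keys();asc(s,200,440,140,300,5)
E
```

```text
t 38.0 q [-0.81, 0.09, 1.2, 2.05, -0.08, 1.07, 0.38] p [437.8, -184.1, 70.0] z [-0.01, -0.008, -1.0] y [0.999, -0.053, -0.01] F [-0.2, 0.6, 0.7] gap 0.2 gf 0.0
green 314 42 27.2 [443.8, -78.4]
yellow 314 126 24.5 [441.7, -114.0]
blue 313 201 22.8 [439.7, -149.4]
white 310 266 24.4 [436.4, -183.0]
140 WW..W.............Wyyyyyyyy.####...........yyyyy
145 WW...........WW....Wyyyyy...####...........yyyyy
150 .............W.##....WWWW..#####...........yyyyy
155 ...WWW.........##...#....#######...........yyyyy
160 .WWWWW...y....##..##############...........yyyyy
165 .WWWW..yyy....##################...........yyyyy
170 .....yyyyy....####........######...........yyyyy
175 ....yyyyyy....####..WW.WWW.#####...........yyyyy
180 .....yyyyy....####.W........####................
185 .....yyyyy....###.W.........####................
190 .....yyyyy....###...........####................
195 .....yyyyy....###W...........###................
200 .....yyyyy....###W...........###................
205 .....yyyyy....###...........####................
210 .....yyyyy....###.W.........####................
215 ...
[... 193 characters left out ...]
...........
235 ....#.yyyyy...##################................
240 yyyyyyyyyyy...######.....#######................
245 yyyyyyyyyyy...####..WW.....#####................
250 yyyyyyyyyyy...####WW........####................
255 yyyyyyyyyyy...###.WWWWWWW...####................
260 yyyy.yyyyyy...###.WWWWWWWW..####................
265 yyy.yyyyyyy...###.WWWWWWWW..###..............yy.
270 yy..yyyyyyy...###.WWWWWWWW..###..............yyy
275 ...yyyyyyyy...###.W.W.WWW...###...............yy
280 ...yyyyyyyy...####.##.....#####................y
285 ..............#########.#################.......
290 ################################################
295 ################################################
```

>>> {"method": "jog_arm", "body": {"deltas": [{"rot": [0, 0, 0], "xyz": [0, -0.8, -12], "gripper": 0}, {"rot": [0, 0, 0], "xyz": [0, -0.8, -24], "gripper": 0}, {"rot": [0, 0, 0], "xyz": [0, -0.8, -32], "gripper": 0}, {"rot": [0, 0, 0], "xyz": [0, -0.8, -34], "gripper": 0}, {"rot": [0, 0, 0], "xyz": [0, -0.8, -36], "gripper": 0}]}}

```text
time_s: 38.67
ee_pos: [0.4405, -0.184, 0.0366]
tcp_rot: [0.0, 0.725, 0.689, -0.001]
contact_force: [-0.1, 0.4, 0.3]
finger_gap: 0.005
grip_force: 0.0
```

>>> {"method": "jog_arm", "body": {"deltas": [{"rot": [0, 0, 0], "xyz": [0, 0, -1], "gripper": 0}, {"rot": [0, 0, 0], "xyz": [0, 0, -2], "gripper": 0}, {"rot": [0, 0, 0], "xyz": [0, 0, -3], "gripper": 0}, {"rot": [0, 0, 0], "xyz": [0, 0, -3], "gripper": 0}]}}

```text
time_s: 39.17
ee_pos: [0.4399, -0.1838, 0.0331]
tcp_rot: [-0.0, 0.725, 0.689, -0.002]
contact_force: [0.3, -0.5, 0.3]
finger_gap: 0.006
grip_force: 0.0
```

>>> {"method": "jog_arm", "body": {"deltas": [{"rot": [0, 0, 0], "xyz": [-2, -1, -1], "gripper": 0}, {"rot": [0, 0, 0], "xyz": [-2, -1, -2], "gripper": 0}, {"rot": [0, 0, 0], "xyz": [-2, -1, -3], "gripper": 0}, {"rot": [0, 0, 0], "xyz": [-2, -1, -4], "gripper": 0}, {"rot": [0, 0, 0], "xyz": [-2, -1, -4], "gripper": 0}]}}

```text
time_s: 39.8
ee_pos: [0.4379, -0.1848, 0.0291]
tcp_rot: [-0.0, 0.725, 0.689, -0.002]
contact_force: [0.8, -0.3, 0.4]
finger_gap: 0.005
grip_force: 0.0
```

>>> {"method": "jog_arm", "body": {"deltas": [{"rot": [0, 0, 0], "xyz": [0, 0, -1], "gripper": 0}, {"rot": [0, 0, 0], "xyz": [0, 0, -2], "gripper": 0}, {"rot": [0, 0, 0], "xyz": [0, 0, -3], "gripper": 0}, {"rot": [0, 0, 0], "xyz": [0, 0, -3], "gripper": 0}]}}

```text
time_s: 40.3
ee_pos: [0.438, -0.1848, 0.0262]
tcp_rot: [-0.0, 0.725, 0.689, -0.002]
contact_force: [-0.8, 0.1, 1.2]
finger_gap: 0.006
grip_force: 0.7
```

```bash
python3 - <<'E'
from keys import *
st();s=keys();asc(s,240,400,150,290,5)
E
```

```text
t 40.3 q [-0.72, 0.2, 1.16, 2.09, -0.22, 0.98, 0.5] p [438.0, -184.8, 26.2] z [-0.003, -0.002, -1.0] y [0.999, -0.051, -0.002] F [-0.8, 0.1, 1.2] gap 0.5 gf 0.7
green 312 21 34.1 [443.6, -79.1]
yellow 312 126 31.1 [441.8, -114.0]
blue 312 220 28.7 [439.6, -149.2]
150 ...WW.#..WWyyyyyyy..######......
155 ..WW.##....WW.y.WW..######......
160 ..W..##.W.#....W..########......
165 ....###...################......
170 ...#######################......
175 ...#######################......
180 ...##########...##########......
185 ...######...WWWWW..#######......
190 ...######.WWW....W..######......
195 ...#####.WW..........#####......
200 ...#####WW...........#####......
205 ...####.W............#####......
210 ...####...............####......
215 ...####...............####......
220 ...####...............####......
225 ...####..............#####......
230 ...#####.............#####......
235 ...#####.............#####......
240 ...######...........######......
245 ...#######.........#######......
250 ...#########.....#########......
255 ...#######################......
260 ...#######################......
265 ...###########.##########.......
270 ...########.......#######.......
275 ...#######.........######.......
280 ...######..##....########.......
285 .########.#####.#############...
```

>>> {"method": "jog_arm", "body": {"deltas": [{"rot": [0, 0, 0], "xyz": [0, 0, -1.5], "gripper": 0}, {"rot": [0, 0, 0], "xyz": [0, 0, -3], "gripper": 0}, {"rot": [0, 0, 0], "xyz": [0, 0, -4], "gripper": 0}, {"rot": [0, 0, 0], "xyz": [0, 0, -4], "gripper": 0}]}}

```text
time_s: 40.85
ee_pos: [0.438, -0.1848, 0.0222]
tcp_rot: [-0.0, 0.725, 0.689, -0.002]
contact_force: [-0.8, 0.9, 2.7]
finger_gap: 0.004
grip_force: 1.7
```

>>> {"method": "jog_arm", "body": {"deltas": [{"rot": [0, 0, 0], "xyz": [0, 0, -1.5], "gripper": 0}, {"rot": [0, 0, 0], "xyz": [0, 0, -2.8], "gripper": 0}, {"rot": [0, 0, 0], "xyz": [0, 0, -3.4], "gripper": 0}, {"rot": [0, 0, 0], "xyz": [0, 0, -3.4], "gripper": 0}, {"rot": [0, 0, 0], "xyz": [0, 0, -3.4], "gripper": 0}]}}

```text
time_s: 41.48
ee_pos: [0.4381, -0.1848, 0.0205]
tcp_rot: [-0.001, 0.725, 0.689, -0.001]
contact_force: [-7.7, 2.9, 24.7]
finger_gap: 0.009
grip_force: 12.4
```

White is bottomed (24.7 N). Lift and shift to blue.

>>> {"method": "jog_arm", "body": {"deltas": [{"rot": [0, 0, 0], "xyz": [0, 0, 8], "gripper": 0}, {"rot": [0, 0, 0], "xyz": [0, 0, 22], "gripper": 0}, {"rot": [0, 0, 0], "xyz": [1, 18, 22], "gripper": 0}, {"rot": [0, 0, 0], "xyz": [2, 35.5, 22], "gripper": 0}, {"rot": [0, 0, 0], "xyz": [2, 35.5, 22], "gripper": 0}]}}

```text
time_s: 42.1
ee_pos: [0.44, -0.148, 0.0405]
tcp_rot: [-0.0, 0.724, 0.69, -0.001]
contact_force: [-0.1, -0.3, -0.9]
finger_gap: 0.007
grip_force: 0.0
```

```bash
python3 - <<'E'
from keys import *
st();s=keys()
E
```

```text
t 42.1 q [-0.84, 0.11, 1.16, 2.1, -0.12, 1.0, 0.34] p [440.0, -148.0, 40.5] z [-0.002, -0.001, -1.0] y [0.999, -0.049, -0.002] F [-0.1, -0.3, -0.9] gap 0.6 gf 0.0
green 313 128 28.5 [443.8, -78.0]
yellow 313 214 26.6 [441.8, -113.4]
```

>>> {"method": "jog_arm", "body": {"deltas": [{"rot": [0, 0, 0], "xyz": [0, -0.8, -8], "gripper": 0}, {"rot": [0, 0, 0], "xyz": [0, -0.8, -14], "gripper": 0}, {"rot": [0, 0, 0], "xyz": [0, -0.8, -17], "gripper": 0}, {"rot": [0, 0, 0], "xyz": [0, -0.8, -19], "gripper": 0}, {"rot": [0, 0, 0], "xyz": [0, -0.8, -20.2], "gripper": 0}, {"rot": [0, 0, 0], "xyz": [0, -0.8, -20.2], "gripper": 0}, {"rot": [0, 0, 0], "xyz": [0, -0.8, -20.2], "gripper": 0}]}}

```text
time_s: 43.02
ee_pos: [0.4395, -0.1508, 0.0209]
tcp_rot: [-0.0, 0.725, 0.689, -0.002]
contact_force: [-3.0, -1.6, 6.6]
finger_gap: 0.006
grip_force: 3.3
```

>>> {"method": "jog_arm", "body": {"deltas": [{"rot": [0, 0, 0], "xyz": [0, 0, 8], "gripper": 0}, {"rot": [0, 0, 0], "xyz": [0, 0, 20], "gripper": 0}, {"rot": [0, 0, 0], "xyz": [1, 18, 20], "gripper": 0}, {"rot": [0, 0, 0], "xyz": [2, 36.5, 20], "gripper": 0}, {"rot": [0, 0, 0], "xyz": [2, 36.5, 20], "gripper": 0}]}}

```text
time_s: 43.65
ee_pos: [0.4423, -0.1118, 0.0407]
tcp_rot: [-0.0, 0.724, 0.69, -0.001]
contact_force: [0.5, 0.0, 0.5]
finger_gap: 0.003
grip_force: 0.0
```

```bash
python3 - <<'E'
from keys import *
st();s=keys()
E
```

```text
t 43.65 q [-0.91, 0.06, 1.14, 2.12, -0.07, 1.0, 0.22] p [442.3, -111.8, 40.7] z [-0.002, -0.001, -1.0] y [0.999, -0.048, -0.002] F [0.5, 0.0, 0.5] gap 0.3 gf 0.0
green 312 215 26.2 [443.8, -77.5]
```

>>> {"method": "jog_arm", "body": {"deltas": [{"rot": [0, 0, 0], "xyz": [0, -0.5, -8], "gripper": 0}, {"rot": [0, 0, 0], "xyz": [0, -0.5, -14], "gripper": 0}, {"rot": [0, 0, 0], "xyz": [0, -0.5, -17], "gripper": 0}, {"rot": [0, 0, 0], "xyz": [0, -0.5, -19], "gripper": 0}, {"rot": [0, 0, 0], "xyz": [0, -0.5, -20.4], "gripper": 0}, {"rot": [0, 0, 0], "xyz": [0, -0.5, -20.4], "gripper": 0}, {"rot": [0, 0, 0], "xyz": [0, -0.5, -20.4], "gripper": 0}]}}

```text
time_s: 44.58
ee_pos: [0.4416, -0.1148, 0.0208]
tcp_rot: [-0.0, 0.725, 0.689, -0.002]
contact_force: [-4.2, -0.7, 11.0]
finger_gap: 0.008
grip_force: 5.5
```

>>> {"method": "jog_arm", "body": {"deltas": [{"rot": [0, 0, 0], "xyz": [0, 0, 8], "gripper": 0}, {"rot": [0, 0, 0], "xyz": [0, 0, 20], "gripper": 0}, {"rot": [0, 0, 0], "xyz": [1, 18, 20], "gripper": 0}, {"rot": [0, 0, 0], "xyz": [1.5, 36, 20], "gripper": 0}, {"rot": [0, 0, 0], "xyz": [1.5, 36, 20], "gripper": 0}]}}

```text
time_s: 45.2
ee_pos: [0.4436, -0.0767, 0.0402]
tcp_rot: [-0.0, 0.724, 0.69, -0.001]
contact_force: [0.2, -0.6, -0.3]
finger_gap: 0.007
grip_force: 0.0
```

```bash
python3 - <<'E'
from keys import *
st();s=keys();asc(s,260,370,230,290,5)
E
```

```text
t 45.2 q [-0.97, 0.03, 1.11, 2.13, -0.03, 1.0, 0.11] p [443.6, -76.7, 40.2] z [-0.002, -0.001, -1.0] y [0.999, -0.048, -0.002] F [0.2, -0.6, -0.3] gap 0.6 gf 0.0
230 ......................
235 ......................
240 ......................
245 .####################.
250 .####################.
255 .#########..#########.
260 .######...WW..#######.
265 .#####.W.....W..#####.
270 .####.W.........#####.
275 .####............####.
280 ..##...##....##..####.
285 .###..#####.####.####.
```

Yellow pressed (11 N); now above green.

>>> {"method": "jog_arm", "body": {"deltas": [{"rot": [0, 0, 0], "xyz": [0, 0.5, -8], "gripper": 0}, {"rot": [0, 0, 0], "xyz": [0, 0.5, -14], "gripper": 0}, {"rot": [0, 0, 0], "xyz": [0, 0.5, -17], "gripper": 0}, {"rot": [0, 0, 0], "xyz": [0, 0.5, -19], "gripper": 0}, {"rot": [0, 0, 0], "xyz": [0, 0.5, -20], "gripper": 0}, {"rot": [0, 0, 0], "xyz": [0, 0.5, -20], "gripper": 0}, {"rot": [0, 0, 0], "xyz": [0, 0.5, -20], "gripper": 0}]}}

```text
time_s: 46.12
ee_pos: [0.4432, -0.0782, 0.0208]
tcp_rot: [-0.001, 0.725, 0.689, -0.002]
contact_force: [-4.2, -0.6, 11.4]
finger_gap: 0.006
grip_force: 5.6
```

>>> {"method": "jog_arm", "body": {"deltas": [{"rot": [0, 0, 0], "xyz": [0, 0, 8], "gripper": 0}, {"rot": [0, 0, 0], "xyz": [0, 0, 40], "gripper": 0}, {"rot": [0, 0, 0], "xyz": [0, 0, 90], "gripper": 0}, {"rot": [0, 0, 0], "xyz": [0, 0, 150], "gripper": 0}, {"rot": [0, 0, 0], "xyz": [0, -30, 200], "gripper": 0}, {"rot": [0, 0, 0], "xyz": [0, -60, 220], "gripper": 0}, {"rot": [0, 0, 0], "xyz": [0, -60, 220], "gripper": 0}]}}

```text
time_s: 47.0
ee_pos: [0.4443, -0.1403, 0.2419]
tcp_rot: [0.001, 0.727, 0.687, 0.0]
contact_force: [0.2, 0.4, -0.4]
finger_gap: 0.002
grip_force: 0.0
```

```bash
python3 - <<'E'
from keys import *
st();s=keys()
I=Tr(LAMP,[-.01,-.18,.11])[0];u,v=proj(s,I)[0].astype(int);print(u,v);asc(s,u-36,u+36,v-36,v+36,3)
# lid hulls in lamp: predicted vs seen (lid side n 0..10)
for b in (.08,0): print(b,cv2.boundingRect(proj(s,Tr(LAMP,lidbox(b,0,.012))).astype(np.float32)))
m=cv2.inRange(cv2.cvtColor(s['img'],cv2.COLOR_BGR2HSV),(100,150,60),(120,255,255))
print([cv2.boundingRect(c) for c in cv2.findContours(m,0,1)[0] if cv2.contourArea(c)>60])
t=imaging.snapshot('scene');print('tin',[ (round(d['p'],2),np.round(d['extent']).tolist()) for l in('wax_tin','tape_roll','cork_block') for d in imaging.boxes_of(l,t)[:1]])
E
```

```text
t 47.0 q [-0.9, -0.27, 0.99, 1.84, 0.23, 1.45, -0.01] p [444.3, -140.3, 241.9] z [0.002, -0.001, -1.0] y [0.998, -0.056, 0.002] F [0.2, 0.4, -0.4] gap 0.1 gf 0.0
green 308 132 12.9 [443.4, -78.0]
yellow 309 174 12.6 [441.7, -113.6]
blue 309 214 12.1 [439.3, -149.1]
white 310 252 13.8 [438.8, -185.3]
red 508 284 31.2 [623.2, -227.6]
517 289
253 #####rrrrrrr#####.y..yyy
256 ###rrrrrrrrrr.####....yy
259 #.rrRRRrrrrrrrr####..yyy
262 #rRRRRRRrrrrrrrr###..yyy
265 .RRRRRRRRrrrrrrrr##..yyy
268 rRRRRRRRRRrrrrrrrr#..yyy
271 rRRRRRRRRRRRRRRWRr#.yyyy
274 RRRRRRRRRRRRRRRWRr#.yyyy
277 RRRRRRRRRRRRRR..Rr#yyyyy
280 RRRRRRRRRRRRRRWRR..yyyyy
283 rRRRRRRRRRRRRRWRR#yyyyyy
286 .RRRRRRRRRRRRR.Rr.yyyyyy
289 .rRRRRRRRRRRRRRRryyyyyyy
292 ..rRRRRRRRRRRRRR.yyyyyyy
295 ..#rRRRRRRRRRRRR.yyyyyyy
298 ....#rrRRRRRRRRR.yyyyyyy
301 ..####rrRRRRRRRRyyyyyyyy
304 .......rRRRRRRRyyyyyyyyy
307 #.yyyyyyyRRRRRRyyyyyyyyy
310 ##yyyyyyyyRRRRRyyyyyyyyy
313 ###yyyyyyyyyyyyyyyyyyyyy
316 ####yyyyyyyyyyyyyyyyyyyy
319 #####yyyyyyyyyyyyyyyyyyy
322 ######..................
0.08 (562, -142, 68, 148)
0 (536, -2, 65, 112)
[(297, 202, 24, 24), (539, 0, 47, 106)]
tin [(0.69, [261.0, 267.0, 23.0, 23.0]), (0.74, [225.0, 373.0, 42.0, 38.0]), (0.58, [436.0, 192.0, 23.0, 27.0])]
```

```bash
python3 -c "
from bench import manip
print(manip.close_job())"
```

```text
the job is handed in; nothing more can be done
None
```

The job is handed in: both dishes (rack bays 1 and 2; bay 3 was empty) are upside down and seated in lamp bays 1 and 2, the isolator is turned clockwise to its stop, and white, blue, yellow and green were pressed fully down in order, with the red key untouched and the wax tin, cork block and tape roll still in place.

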